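# Build the ordered slider and pan the spare patties

## Task

The order marker standing by the plate says which patties this slider takes: red means beef (brown), green means vegetable (green). Stack it neatly in the middle of the plate (bun heel, then every patty of that kind, the tomato slice, and the crown), and once it is complete and released ring the counter bell. Lay every patty of the other kind flat in the sheet pan, in one straight row along its long middle line with gaps between them, before or after, and leave everything else standing where it is.

Things in the scene. Friction and masses are not known exactly. Their poses are not given: they have to be found in the camera images.
- board: dark wooden prep board, 330 x 330 mm and 12 mm thick, fixed, in front of the robot; the bun halves, patties and tomato slice start spread out on it in any arrangement. Origin at the centre of its underside.
- plate: round blue-grey dinner plate, 220 mm across, loose (0.5 kg), standing to the left or the right of the board. Its inner floor is flat to 65 mm from the centre and 5 mm above the counter; the rim rises to 18 mm. Origin at the centre of its underside, z up.
- pan: oblong aluminium sheet pan, fixed, on the other side of the board from the plate: 290 mm along its own x axis, 185 mm along its y axis, walls 4 mm thick and 18 mm high; inner floor 4 mm above the origin. Origin at the centre of its underside. Its middle line is its x axis (y = 0).
- heel: bottom half of a slider bun (heel), golden with a pale cut face on top: disc 64 mm across, 14 mm thick; origin at the centre of its underside, z up.
- crown: top half of the bun (crown), golden dome with sesame seeds: 64 mm across, 26 mm high, flat underneath, its side upright for the lowest 10 mm; origin at the centre of its underside, z up.
- beef1: dark brown beef patty, a flat disc 60 mm across and 12 mm thick, lying flat on the board at the start; origin at the centre of its underside, z up; either face may be up at the end. May be absent (None).
- beef2: dark brown beef patty, a flat disc 60 mm across and 12 mm thick, lying flat on the board at the start; origin at the centre of its underside, z up; either face may be up at the end. May be absent (None).
- beef3: dark brown beef patty, a flat disc 60 mm across and 12 mm thick, lying flat on the board at the start; origin at the centre of its underside, z up; either face may be up at the end. May be absent (None).
- veg1: green vegetable patty, a flat disc 60 mm across and 12 mm thick, lying flat on the board at the start; origin at the centre of its underside, z up; either face may be up at the end. May be absent (None).
- veg2: green vegetable patty, a flat disc 60 mm across and 12 mm thick, lying flat on the board at the start; origin at the centre of its underside, z up; either face may be up at the end. May be absent (None).
- veg3: green vegetable patty, a flat disc 60 mm across and 12 mm thick, lying flat on the board at the start; origin at the centre of its underside, z up; either face may be up at the end. May be absent (None).
- tomato: thick slice of tomato, a red disc 58 mm across and 10 mm thick; origin at the centre of its underside, z up; either face may be up at the end.
- marker_red: order marker for beef: round wooden foot 56 mm across, thin stem, red ball on top, 93 mm high, loose; origin at the centre of its underside. Only the marker that stands near the plate (about 150 mm from its centre, on the robot's side) counts; the other stands idle past the far end of the sheet pan, about 195 mm from the pan's centre and 500 mm or more from the plate.
- marker_green: order marker for vegetable patties: the same with a green ball.
- bell_top (a point): top centre of the plunger of a chrome counter bell (dome 78 mm across on a black foot 86 mm across, fixed), about 150 mm beyond the plate's centre. The plunger's head is 18 mm across and its top stands 60 mm above the counter when up.
- bell (a joint): travel of the bell's plunger in m: 0 up, 0.005 fully down (the bell has rung from 0.003 on); a spring brings it up, pressing fully takes about 4 N.
- sauce: yellow mustard bottle, 54 mm across, 165 mm high, by the board's far left corner; to be left standing. Origin at the centre of its underside.
- mug: white mug, 80 mm across, 85 mm high, by the board's far right corner; to be left standing. Origin at the centre of its underside.

How it is judged:
By the outcome, as a careful person would: the job done as asked, in the order asked, and still so for the second after the job is handed in, with the robot touching nothing.
Of beef1, beef2, beef3, veg1, veg2, veg3 only 4 to 6 are there at a start; the rules pass over those that are not, and their reading is None.
At some moment in a run one of beef1, beef2, beef3, veg1, veg2, veg3, tomato may be knocked a few centimetres aside while the robot is not near it.
Once in a run the grip may slacken for a moment while it holds something.
It also fails if it takes over 210 s, if anything falls off the work surface, if the arm or the gripper's body presses on something with over 40 N, if the wrist force passes 120 N, or if a joint passes its speed limit or range.

## Robot

A 6-joint arm with a two-finger parallel gripper is mounted at the origin on the work surface. World frame = base frame: x ahead of the robot, y to its left, z up, the work surface at z = 0. Lengths are in m, angles in rad, forces in N, time in s.
With the tool pointing down it reaches from about 0.425 to 0.95 m from the base axis. Payload 3.5 kg.
Tool frame: the origin (TCP) lies at the very end of the fingers, on their centre line; the grasp point (between the pads) lies 19 mm behind it; z points along the fingers, y is the direction in which the jaws open and shut (so a half turn about z gives the same grasp; the last joint's range is limited). The gripper opens to 85 mm and grips with 20 to 120 N. Pads are 22 mm wide; open, the fingers measure 114 mm over their backs; the gripper's body (76 mm by 85 mm) begins 54 mm behind the grasp point. The pads swing forward as they close: fully open they stand 13 mm farther back than shut.
Start: joints at [1.189, 0.286, 1.577, -0, 1.279, -0.15], TCP at [0.155, 0.657, 0.231] pointing down, gripper open.
Joint ranges: [-2.77, 2.77], [-0.9, 2.22], [0.21, 2.48], [-1.53, 4.67], [0.24, 2.81], [-2.84, 2.84]. Speed limits (rad/s): [2.79, 2.79, 3.14, 3.14, 3.14, 3.14].

## Interface

Orientations are given as a unit quaternion [x, y, z, w].
In Python, from plant import get_state, vision, ctrl, cut_out gives the robot as it stands.
- The arm moves only by the tool jog_arm, never from a script. Its argument "commands" is text: rows parted by semicolons, each of 6 numbers parted by spaces: the shift along the world's x, y, z in m, then the turn, a rotation vector about the world's x, y, z in rad. A call has 1 to 20 rows; each row is the pose to reach, as a shift and turn from the pose commanded when the call began; what a row does not reach only later rows make up. A row lasts 1/8 s, in which the tool goes at most 62.5 mm and 10.7 degrees, less where a joint would pass 70% of its speed; a pose out of reach is approached as far as the arm can. A call with a gripper value outside its range is refused whole. "gripper" is the opening in per cent of the stroke, from 0 (shut) to 100 (fully open), set as the call begins (left out, the last holds). The fingers move at their own pace and stop on an object; "grip_force" is the grip in N (left out, the last holds). Time passes only in rows, so rows that repeat a pose let the fingers close. It gives the time, the measured TCP pose, the force and the opening at its end, in the units of the state.
- get_state(): the state, without advancing time (a new reading comes with each control period).
- vision.read_camera(name): name is "scene" or "top" or "wrist"; returns a dict with "frame" (384x512x3 uint8, red, green, blue), "z_map" (384x512 float32, m along the optical axis (not along the pixel's ray), 0 where there is no reading), "fx", "fy", "cx", "cy" (pixels), "R" (3x3) and "t" (3): a world point X has camera coordinates R X + t. Camera axes: x right, y down, z forward; pixel columns grow to the right and rows downward; lengths in m; the calibration is good to about 2 mm. A picture is of the moment at which its call begins.
- ctrl.sign_off(): hands the job in, once; it reports no verdict.
Trained networks look in the newest picture that a camera, given by its name, has taken for a name from the list of things; names that differ only in an ending like _2 or _b are one class to them, and where a whole thing is asked for, a point or a joint stands for the part that bears it (a point fixed in the world has none). Each returns a list of dicts, best first, with "conf" (0 to 1); they miss things now and then, are a little off and sometimes report something else, mostly with a low value. They report only what shows in the picture. A call takes as long as a camera call.
- cut_out(camera, query): "pixels" (384x512 bool, what is visible of it) and "box" ([centre column, centre row, width, height] in pixels, round what is visible of it).
The state is a dict: "time": time; "qpos": joint angles; "dq": joint speeds; "joint_efforts": joint torques, N m; "eef_pos": TCP position; "tcp_rot": TCP orientation; "contact_force": force on the tool from outside, world axes, zero at the start; "wrist_torque": the same for the moment, N m; "opening": opening from 0.0 (shut) to 1.0 (fully open).
Only numpy, scipy, OpenCV 4.12 (cv2) and the standard library are available. Lean on these libraries where they do the work, as an engineer would, in place of code of your own. Each camera call takes 0.05 s, during which the arm holds its last target.

## Working session

There is one attempt and no reset: what is moved stays moved. The work goes in short steps, Python scripts to look and compute and a tool call to move; the robot and the scene stay as the last step left them, time stands still between calls to the robot, and variables do not carry over. Pictures are saved under pics/ and viewed, and the job is handed in when it is done.

Besides the shell and the picture viewer there is one more tool, called after "Call:" as name(argument=value, ...), one argument or row to a line, values as JSON. jog_arm: Moves the arm, as the interface text tells. Its arguments: {"type":"object","properties":{"commands":{"type":"string"},"gripper":{"type":"number"},"grip_force":{"type":"number"}},"required":["commands"]}

```bash
ls; mkdir -p pics; cat > h.py <<'E'
import numpy as np, cv2
from plant import get_state, vision, ctrl, cut_out
def cam(n,f=None):
    c=vision.read_camera(n)
    if f: cv2.imwrite('pics/'+f,cv2.cvtColor(c['frame'],cv2.COLOR_RGB2BGR))
    return c
def cloud(c):
    z=c['z_map'];h,w=z.shape
    u,v=np.meshgrid(np.arange(w),np.arange(h))
    P=np.stack([(u-c['cx'])/c['fx']*z,(v-c['cy'])/c['fy']*z,z],-1)
    return (P-c['t'])@c['R']
def st():
    s=get_state(); print('t',round(s['time'],2),'tcp',np.round(s['eef_pos'],4),'q',np.round(s['tcp_rot'],3),'j',np.round(s['qpos'],2),'F',np.round(s['contact_force'],1),'op',round(s['opening'],3))
E
python3 - <<'E'
from h import *
st()
for n in ['scene','top','wrist']:
    c=cam(n,n+'0.png'); P=cloud(c)
    print(n,c['fx'],(-c['R'].T@c['t']).round(3))
    if n=='top':
        np.save('R.npy',c['R'])
        for q in ['board','plate','pan','heel','crown','beef1','veg1','tomato','marker_red','marker_green','bell_top','sauce','mug']:
            for d in cut_out(n,q):
                m=d['pixels']&(c['z_map']>0)
                p=P[m]
                print(q,round(d['conf'],2),np.round(d['box']),np.median(p,0).round(4),((p.min(0)+p.max(0))/2).round(4),(p.max(0)-p.min(0)).round(3)) if len(p) else print(q,d['conf'],'none')
E
```

```text
pics
t 0.0 tcp [0.1548 0.6563 0.2299] q [ 0.116  0.993 -0.001 -0.   ] j [ 1.19  0.29  1.58 -0.    1.28 -0.15] F [-0.  -0.6  0.4] op 0.998
scene 470.8260344545401 [ 0.999 -0.695  0.908]
top 347.7378575039825 [0.417 0.001 0.926]
board 0.6 [265. 174. 132. 128.] [ 0.543  -0.0041  0.012 ] [ 0.5638 -0.0072  0.0148] [0.339 0.341 0.038]
board 0.56 [306. 173.  23.  17.] [ 0.5623 -0.1044  0.024 ] [ 0.5624 -0.1044  0.0189] [0.058 0.06  0.019]
plate 0.65 [141. 208.  84.  86.] [0.4559 0.3355 0.0099] [0.4576 0.3367 0.0089] [0.223 0.227 0.027]
plate 0.63 [394. 208.  83. 120.] [ 0.4688 -0.3322  0.0046] [ 0.4759 -0.3278  0.0095] [0.318 0.216 0.028]
pan 0.66 [395. 210.  82. 123.] [ 0.4689 -0.3326  0.0046] [ 0.4713 -0.3307  0.01  ] [0.318 0.222 0.027]
pan 0.33 [173. 104.  28.  40.] [0.7078 0.2307 0.1061] [0.7314 0.2569 0.0835] [0.081 0.09  0.171]
heel 0.74 [274. 170.  23.  22.] [ 0.5573 -0.0162  0.026 ] [ 0.5566 -0.0171  0.0265] [0.061 0.06  0.009]
crown 0.88 [305. 136.  26.  24.] [ 0.6451 -0.1041  0.035 ] [ 0.6504 -0.104   0.0266] [0.068 0.062 0.035]
beef1 0.97 [304. 209.  22.  23.] [ 0.4631 -0.0957  
[... 746 characters left out ...]
55 0.053 0.011]
marker_red 0.71 [132. 261.  28.  21.] [0.3105 0.3292 0.0157] [0.3072 0.3341 0.0466] [0.056 0.053 0.096]
marker_red 0.44 [387. 134.  28.  22.] [ 0.6663 -0.3092  0.0164] [ 0.6703 -0.3179  0.0476] [0.054 0.062 0.094]
marker_green 0.62 [387. 134.  27.  22.] [ 0.6665 -0.3091  0.016 ] [ 0.6786 -0.3247  0.045 ] [0.07  0.076 0.099]
marker_green 0.54 [304. 207.  22.  23.] [ 0.4628 -0.0961  0.0237] [ 0.4633 -0.0981  0.0181] [0.057 0.06  0.019]
sauce 0.79 [173. 103.  32.  43.] [0.7087 0.2317 0.1042] [0.7458 0.259  0.0827] [0.109 0.094 0.173]
mug 0.59 [362. 101.  42.  46.] [ 0.7523 -0.2586  0.0453] [ 0.7616 -0.2631  0.0426] [0.115 0.1   0.092]
wrist 266.98086487449314 [0.086 0.674 0.373]
```

```bash
python3 -c "
import cv2
a=cv2.imread('pics/top0.png')
cv2.imwrite('pics/top0z.png',cv2.resize(a[60:290,90:450],None,fx=2.2,fy=2.2,interpolation=cv2.INTER_CUBIC))"
```

```text
(no output)
```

View pics/top0z.png

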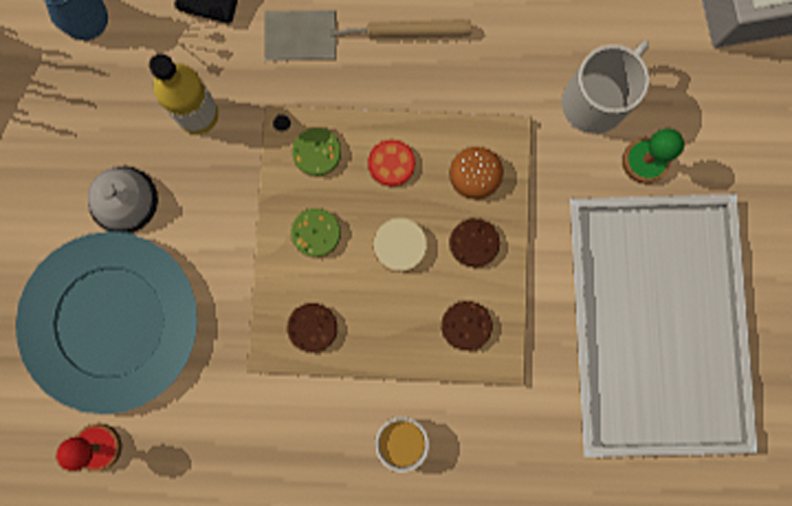

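View pics/scene0.png

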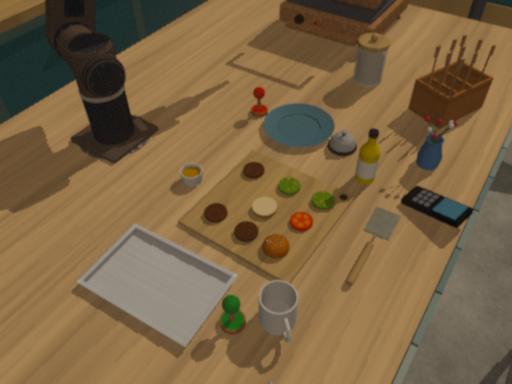

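The scene shows the red marker (75,450 in the zoom) by the plate on the left and the green one idle past the pan, so beef is ordered. There are 3 beef and 2 veg patties. Next I'll fit accurate centres.

```bash
cat >> h.py <<'E'
def comps(c,P,lo=0.018,hi=0.06,xr=(.36,.76),yr=(-.185,.185)):
    m=(P[...,2]>lo)&(P[...,2]<hi)&(P[...,0]>xr[0])&(P[...,0]<xr[1])&(P[...,1]>yr[0])&(P[...,1]<yr[1])&(c['z_map']>0)
    n,l,s,_=cv2.connectedComponentsWithStats(m.astype(np.uint8),connectivity=4)
    out=[]
    for i in range(1,n):
        if s[i,4]<60: continue
        k=l==i; p=P[k]; zt=np.percentile(p[:,2],70 if np.ptp(p[:,2])<.012 else 97)
        out.append((p[:,:2].mean(0).round(4),round(float(zt),4),s[i,4],c['frame'][k].mean(0).astype(int),np.ptp(p[:,:2],axis=0).round(3)))
    return out
E
python3 - <<'E'
from h import *
c=cam('top');P=cloud(c)
for o in comps(c,P): print(*o)
from scipy.optimize import least_squares
# plate: rim points
z=P[...,2];x=P[...,0];y=P[...,1]
m=(np.hypot(x-.457,y-.336)<.125)&(z>.004)&(z<.03)&(c['z_map']>0)
p=P[m]; r=np.hypot(p[:,0]-.457,p[:,1]-.336)
print('plate minenc',cv2.minEnclosingCircle(p[:,:2].astype(np.float32)))
for a in range(40,115,5):
    k=(r>a/1000)&(r<(a+5)/1000); print(a,p[k,2].mean().round(4),end='; ')
print()
k=(p[:,2]>.0145); q=p[k]; f=least_squares(lambda v:np.hypot(q[:,0]-v[0],q[:,1]-v[1])-v[2],[.457,.336,.1]); print('rimfit',f.x,np.std(f.fun))
# pan
m=(abs(x-.47)<.19)&(abs(y+.33)<.125)&(z>.0025)&(z<.03)&(c['z_map']>0)&(x<.63)
rc=cv2.minAreaRect(P[m][:,:2].astype(np.float32)); print('pan',rc)
# markers/bell/sauce/mug
for nme,cx,cy,h in [('red',.31,.33,.1),('green',.67,-.31,.1),('bell',.6,.31,.1),('sauce',.72,.24,.2),('mug',.75,-.26,.1)]:
    k=(np.hypot(x-cx,y-cy)<.06)&(z>.02)&(c['z_map']>0); p=P[k]; t=p[p[:,2]>p[:,2].max()-.006]; print(nme,p[:,2].max().round(3),t[:,:2].mean(0).round(4),p.mean(0).round(3))
for d in cut_out('top','bell_top'): print(d['conf'],d['box'])
E
```

```text
[0.6688 0.0872] 0.0249 384 [ 86 104  43] [0.06  0.057]
[ 0.6576 -0.0038] 0.0232 355 [171  70  45] [0.055 0.056]
[ 0.6448 -0.1054] 0.0397 458 [129  76  38] [0.061 0.063]
[0.5696 0.0846] 0.0247 397 [ 95 113  48] [0.057 0.058]
[ 0.562  -0.1054] 0.0247 395 [69 38 23] [0.059 0.058]
[ 0.5569 -0.0165] 0.0292 460 [181 166 128] [0.061 0.061]
[ 0.4629 -0.0975] 0.0246 415 [72 40 26] [0.057 0.057]
[0.4557 0.0847] 0.0246 411 [72 40 26] [0.057 0.058]
plate minenc ((0.45659345388412476, 0.3323937952518463), 0.1246856153011322)
40 0.0056; 45 0.0057; 50 0.0057; 55 0.0056; 60 0.0064; 65 0.0079; 70 0.0093; 75 0.0102; 80 0.011; 85 0.0118; 90 0.013; 95 0.0144; 100 0.0161; 105 0.0169; 110 0.0159; 
rimfit [0.45760256 0.33160175 0.10307079] 0.006123225712620826
pan ((0.45460423827171326, -0.3303540050983429), (0.34839123487472534, 0.2491573840379715), 0.009976127184927464)
red 0.094 [0.3087 0.3348] [0.31  0.332 0.082]
green 0.095 [ 0.6715 -0.3138] [ 0.67  -0.305  0.074]
bell 0.063 [0.6065 0.3257] [0.603 0.321 0.036]
sauce 0.168 [0.7182 0.2394] [0.709 0.232 0.103]
mug 0.089 [ 0.7436 -0.2528] [ 0.746 -0.255  0.06 ]
0.68 [303.7, 209.4, 23.2, 25.1]
```

```bash
python3 - <<'E'
from h import *
c=cam('top')
def plane(uv,z,c):
    d=np.stack([(uv[:,0]-c['cx'])/c['fx'],(uv[:,1]-c['cy'])/c['fy'],np.ones(len(uv))],-1)@c['R']; o=-c['R'].T@c['t']
    return o[:2]+d[:,:2]*((z-o[2])/d[:,2])[:,None]
m=cut_out('top','plate')[0]['pixels'].astype(np.uint8)
ct=max(cv2.findContours(m,0,1)[0],key=cv2.contourArea); 
w=plane(cv2.convexHull(ct)[:,0].astype(float),.018,c)
print('plate',cv2.minEnclosingCircle(w.astype(np.float32)),cv2.fitEllipse(w.astype(np.float32)))
P=cloud(c);r=np.hypot(P[...,0]-.457,P[...,1]-.335);k=(r<.09)&(P[...,2]<.0068);print('floor',P[k].mean(0),cv2.minEnclosingCircle(P[k][:,:2].astype(np.float32)))
for d in cut_out('top','pan')[:1]:
    m=d['pixels'].astype(np.uint8);ct=max(cv2.findContours(m,0,1)[0],key=cv2.contourArea)
    w=plane(ct[:,0].astype(float),.018,c); print('pan',d['conf'],cv2.minAreaRect(w.astype(np.float32)))
    k=m.astype(bool); p=P[k]; f=p[(p[:,2]>.002)&(p[:,2]<.008)]; print('floor',cv2.minAreaRect(f[:,:2].astype(np.float32)),f.mean(0))
E
```

```text
plate ((0.45544177293777466, 0.33243095874786377), 0.11014155298471451) ((0.45604047179222107, 0.33180326223373413), (0.21532030403614044, 0.2174025923013687), 134.16940307617188)
floor [0.45588185 0.33272564 0.00449304] ((0.45638707280158997, 0.3372093439102173), 0.0829232856631279)
pan 0.93 ((0.4729406535625458, -0.326964795589447), (0.3084495961666107, 0.19921185076236725), 2.999206781387329)
floor ((0.47317785024642944, -0.3297502398490906), (0.28315722942352295, 0.1752040684223175), 2.9694371223449707) [ 0.47092209 -0.33048704  0.0043917 ]
```

Call:
jog_arm(
  commands="0.06 -0.05 0 0 0 -0.18; 0.12 -0.1 0 0 0 -0.36; 0.16 -0.15 0 0 0 -0.54; 0.2 -0.2 0 0 0 -0.72; 0.23 -0.25 0 0 0 -0.9; 0.26 -0.3 0 0 0 -1.08; 0.28 -0.35 0 0 0 -1.26; 0.3 -0.4 0 0 0 -1.338; 0.3 -0.42 0 0 0 -1.338; 0.3 -0.42 0 0 0 -1.338; 0.3 -0.42 0 0 0 -1.338",
  gripper=88,
  grip_force=40,
)

```text
time: 2.42
eef_pos: [0.455, 0.2375, 0.2315]
tcp_rot: [0.707, 0.708, 0.0, -0.0]
contact_force: [-0.7, 0.6, -0.7]
opening: 0.875
```

Call:
jog_arm(
  commands="0.02 -0.05 -0.01 0 0 0; 0.04 -0.1 -0.02 0 0 0; 0.06 -0.15 -0.03 0 0 0; 0.08 -0.2 -0.04 0 0 0; 0.1 -0.25 -0.07 0 0 0; 0.102 -0.254 -0.1 0 0 0; 0.102 -0.254 -0.11 0 0 0; 0.102 -0.254 -0.11 0 0 0",
)

```text
time: 3.42
eef_pos: [0.5567, -0.0156, 0.1208]
tcp_rot: [0.706, 0.708, -0.0, -0.001]
contact_force: [-0.5, 0.6, 0.2]
opening: 0.88
```

```bash
python3 - <<'E'
from h import *
st()
c=cam('wrist','w1.png');P=cloud(c)
for d in cut_out('wrist','heel'):
    p=P[d['pixels']&(c['z_map']>0)]; print(d['conf'],d['box'],p.mean(0),np.ptp(p,axis=0)); p=p[abs(p[:,2]-np.median(p[:,2]))<.004];print(cv2.minEnclosingCircle(p[:,:2].astype(np.float32)),np.median(p[:,2]))
E
```

```text
t 3.42 tcp [ 0.5567 -0.0156  0.1208] q [ 0.706  0.708 -0.    -0.001] j [-0.21  0.15  1.96  0.    1.04 -0.21] F [-0.5  0.6  0.2] op 0.88
0.94 [259.2, 198.8, 67.5, 64.5] [ 0.55761845 -0.01403573  0.0252883 ] [0.062776   0.06282648 0.01644209]
((0.5575266480445862, -0.015737060457468033), 0.03173922374844551) 0.025414756137193198
0.42 [166.2, 273.6, 60.5, 54.8] [ 0.47001602 -0.09007945  0.02260898] [0.08656452 0.10549999 0.14183653]
((0.4639265537261963, -0.09640006721019745), 0.029850127175450325) 0.023162101401104723
```

View pics/w1.png

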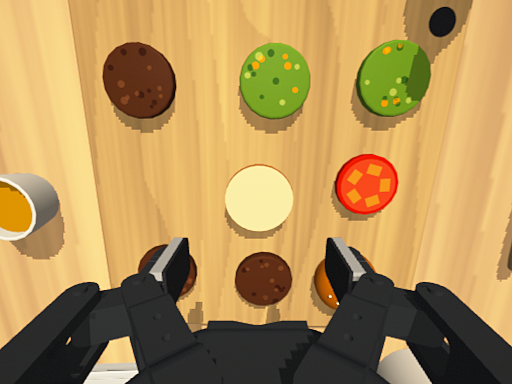

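Call:
jog_arm(
  commands="0 -0.001 -0.05 0 0 0; 0 -0.001 -0.095 0 0 0; 0 -0.001 -0.112 0 0 0; 0 -0.001 -0.112 0 0 0; 0 -0.001 -0.112 0 0 0",
)

```text
time: 4.15
eef_pos: [0.559, -0.0182, 0.0117]
tcp_rot: [0.707, 0.708, 0.001, 0.002]
contact_force: [-1.0, -0.1, 1.2]
opening: 0.875
```

Call:
jog_arm(
  commands="0 0 0 0 0 0; 0 0 0 0 0 0; 0 0 0 0 0 0; 0 0 0 0 0 0; 0 0 0 0 0 0; 0 0 0 0 0 0",
  gripper=0,
  grip_force=50,
)

```text
time: 4.9
eef_pos: [0.5593, -0.0185, 0.0123]
tcp_rot: [0.707, 0.707, 0.001, 0.002]
contact_force: [0.2, 0.6, 4.9]
opening: 0.721
```

Call:
jog_arm(
  commands="0 0 0.02 0 0 0; 0 0 0.06 0 0 0; 0 0 0.1 0 0 0; 0 0 0.1 0 0 0; 0 0 0.1 0 0 0",
)

```text
time: 5.52
eef_pos: [0.5568, -0.018, 0.1099]
tcp_rot: [0.707, 0.707, 0.0, 0.0]
contact_force: [-0.2, -0.2, -0.6]
opening: 0.718
```

```bash
python3 - <<'E'
from h import *
st()
c=cam('wrist','w2.png');P=cloud(c)
st()
for d in cut_out('wrist','heel')[:1]:
    p=P[d['pixels']&(c['z_map']>0)]; print(d['conf'],d['box'],p.mean(0),np.ptp(p,axis=0)); p=p[abs(p[:,2]-np.median(p[:,2]))<.004];print(cv2.minEnclosingCircle(p[:,:2].astype(np.float32)),np.median(p[:,2]))
c=cam('scene','s2.png');st()
a=cv2.imread('pics/s2.png')[100:300,150:400];cv2.imwrite('pics/s2z.png',cv2.resize(a,None,fx=3,fy=3))
E
```

```text
t 5.53 tcp [ 0.5568 -0.018   0.1099] q [0.707 0.707 0.    0.   ] j [-0.21  0.16  1.96 -0.    1.02 -0.22] F [-0.2 -0.2 -0.6] op 0.718
t 5.58 tcp [ 0.5562 -0.0179  0.1088] q [ 0.707  0.707 -0.    -0.001] j [-0.21  0.16  1.96 -0.    1.02 -0.22] F [ 0.5 -0.6 -0.2] op 0.719
0.59 [257.0, 249.8, 117.4, 112.4] [ 0.55684364 -0.01297802  0.12236005] [0.08508924 0.1410505  0.11558506]
((0.5568997263908386, -0.015524083748459816), 0.03215427324175835) 0.12292537060842107
t 5.67 tcp [ 0.5559 -0.0179  0.1079] q [ 0.707  0.707 -0.001 -0.001] j [-0.21  0.16  1.96 -0.    1.02 -0.22] F [-0.9  0.8 -0.4] op 0.722
```

View pics/w2.png

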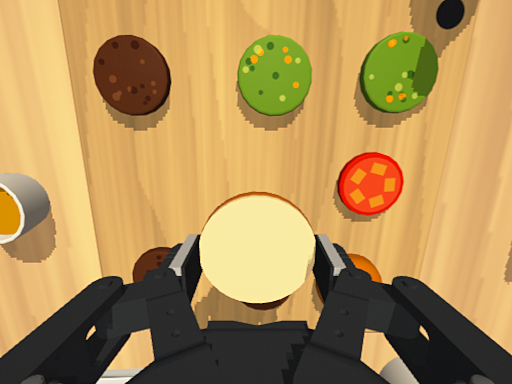

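View pics/s2z.png

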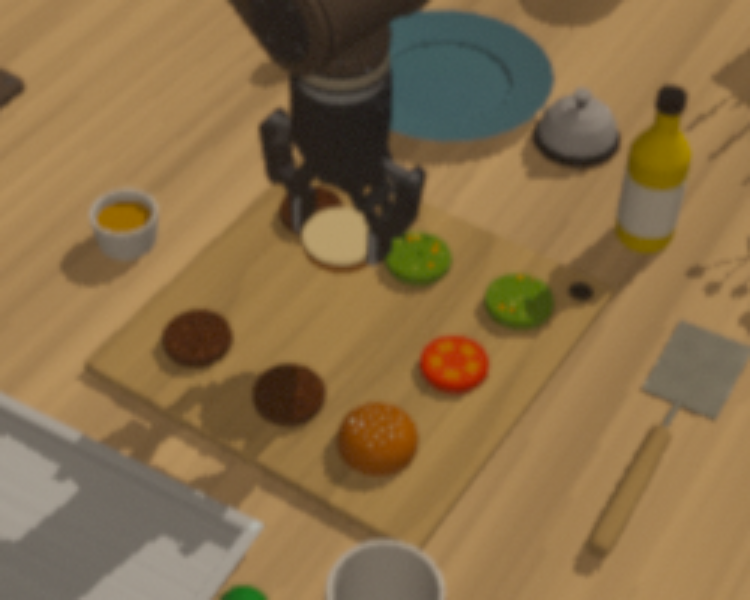

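Call:
jog_arm(
  commands="-0.012 0.04 0.03 0 0 0; -0.025 0.09 0.04 0 0 0; -0.04 0.14 0.04 0 0 0; -0.055 0.19 0.04 0 0 0; -0.07 0.24 0.04 0 0 0; -0.085 0.29 0.02 0 0 0; -0.097 0.335 -0.01 0 0 0; -0.101 0.348 -0.04 0 0 0; -0.101 0.348 -0.05 0 0 0; -0.101 0.348 -0.05 0 0 0; -0.101 0.348 -0.05 0 0 0",
)

```text
time: 7.05
eef_pos: [0.4573, 0.3295, 0.0605]
tcp_rot: [0.707, 0.707, 0.001, 0.0]
contact_force: [-0.0, -0.0, 0.6]
opening: 0.723
```

```bash
python3 - <<'E'
from h import *
st()
c=cam('wrist','w3.png');P=cloud(c)
for d in cut_out('wrist','heel')[:1]:
    p=P[d['pixels']&(c['z_map']>0)];p=p[abs(p[:,2]-np.median(p[:,2]))<.004];print(cv2.minEnclosingCircle(p[:,:2].astype(np.float32)),np.median(p[:,2]))
E
```

```text
t 7.05 tcp [0.4573 0.3295 0.0605] q [0.707 0.707 0.001 0.   ] j [ 0.44  0.25  1.97 -0.    0.93  0.44] F [-0.  -0.   0.6] op 0.723
((0.45682695508003235, 0.3321807086467743), 0.03203825652599335) 0.07361214508813485
```

View pics/w3.png

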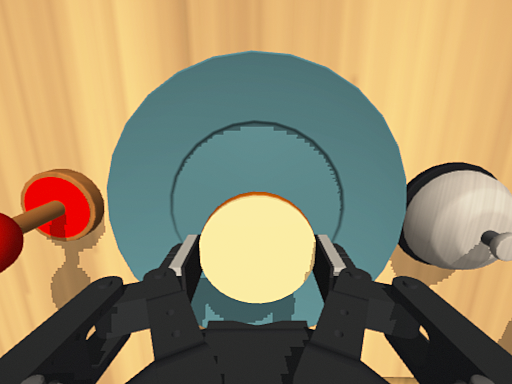

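Call:
jog_arm(
  commands="-0.001 0 -0.03 0 0 0; -0.001 0 -0.048 0 0 0; -0.001 0 -0.0525 0 0 0; -0.001 0 -0.0525 0 0 0; -0.001 0 -0.0525 0 0 0",
)

```text
time: 7.78
eef_pos: [0.4558, 0.3303, 0.0078]
tcp_rot: [0.707, 0.707, 0.001, 0.0]
contact_force: [-0.2, 0.4, -0.9]
opening: 0.723
```

Call:
jog_arm(
  commands="0 0 0 0 0 0; 0 0 0 0 0 0; 0 0 0 0 0 0; 0 0 0.03 0 0 0; 0 0 0.08 0 0 0; 0 0 0.13 0 0 0; 0.02 -0.05 0.15 0 0 0; 0.02 -0.1 0.15 0 0 0; 0.02 -0.15 0.15 0 0 0; 0.02 -0.19 0.15 0 0 0; 0.02 -0.19 0.15 0 0 0",
  gripper=86,
)

```text
time: 9.15
eef_pos: [0.475, 0.138, 0.1569]
tcp_rot: [0.708, 0.706, 0.0, 0.0]
contact_force: [-0.5, 0.6, 0.6]
opening: 0.859
```

```bash
python3 - <<'E'
from h import *
st()
c=cam('top','t4.png');P=cloud(c)
for o in comps(c,P): print(*o)
print('stack');
for o in comps(c,P,lo=.0175,hi=.15,xr=(.40,.51),yr=(.28,.385)): print(*o)
E
```

```text
t 9.15 tcp [0.475  0.138  0.1569] q [0.708 0.706 0.    0.   ] j [ 0.08 -0.04  2.08 -0.    1.1   0.08] F [-0.5  0.6  0.6] op 0.859
[0.6688 0.0871] 0.0248 386 [101 121  52] [0.058 0.057]
[ 0.6578 -0.0038] 0.0233 354 [192  82  55] [0.056 0.056]
[ 0.6447 -0.1053] 0.0396 458 [148  90  46] [0.061 0.063]
[0.5697 0.0847] 0.0247 398 [111 130  57] [0.057 0.058]
[ 0.562  -0.1054] 0.0246 400 [82 46 29] [0.059 0.058]
[ 0.4629 -0.0975] 0.0248 415 [65 39 26] [0.057 0.057]
[0.4557 0.0848] 0.0248 411 [85 49 32] [0.057 0.058]
stack
```

View pics/t4.png

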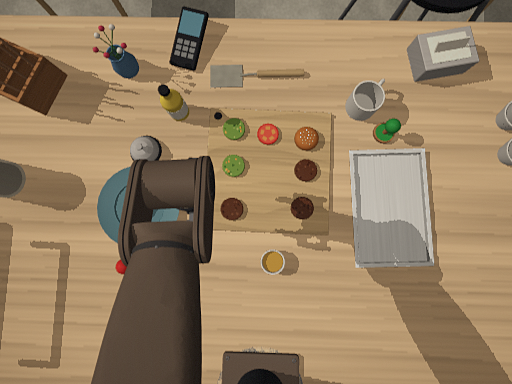

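Call:
jog_arm(
  commands="-0.01 -0.04 -0.03 0 0 0; -0.019 -0.055 -0.07 0 0 0; -0.019 -0.055 -0.1 0 0 0; -0.019 -0.055 -0.1 0 0 0",
)

```text
time: 9.7
eef_pos: [0.4538, 0.0858, 0.0546]
tcp_rot: [0.706, 0.708, -0.002, -0.002]
contact_force: [0.2, -0.2, -0.2]
opening: 0.857
```

```bash
cat >> h.py <<'E'
def stack(): 
    c=cam('top');P=cloud(c)
    print('stack',[tuple(map(str,o)) for o in comps(c,P,lo=.0165,hi=.15,xr=(.40,.51),yr=(.28,.385))])
def wr(q,f=None):
    c=cam('wrist',f);P=cloud(c)
    for d in cut_out('wrist',q)[:3]:
        p=P[d['pixels']&(c['z_map']>0)]
        if len(p)<30: continue
        z=np.median(p[:,2]);p=p[abs(p[:,2]-z)<.004]
        (x,y),r=cv2.minEnclosingCircle(p[:,:2].astype(np.float32)); print(q,round(d['conf'],2),'c',round(x,4),round(y,4),'r',round(r,4),'z',z.round(4))
E
python3 - <<'E'
from h import *
st();stack();wr('beef1','w5.png')
E
```

```text
t 9.7 tcp [0.4538 0.0858 0.0546] q [ 0.706  0.708 -0.002 -0.002] j [-0.03  0.05  2.21  0.    0.89 -0.04] F [ 0.2 -0.2 -0.2] op 0.857
stack [('[0.455  0.3315]', '0.0195', '420', '[199 184 143]', '[0.061 0.063]')]
beef1 0.86 c 0.4561 0.0864 r 0.0299 z 0.0233
```

Call:
jog_arm(
  commands="0 0.001 -0.03 0 0 0; 0 0.001 -0.0415 0 0 0; 0 0.001 -0.0415 0 0 0; 0 0.001 -0.0415 0 0 0",
)

```text
time: 10.35
eef_pos: [0.457, 0.086, 0.0164]
tcp_rot: [0.707, 0.708, 0.001, 0.001]
contact_force: [-0.3, 0.5, 0.2]
opening: 0.862
```

Call:
jog_arm(
  commands="0 0 0 0 0 0; 0 0 0 0 0 0; 0 0 0 0 0 0; 0 0 0 0 0 0; 0 0 0.02 0 0 0; 0 0 0.06 0 0 0; 0 0 0.1 0 0 0; 0 0 0.1 0 0 0; 0 0 0.1 0 0 0",
  gripper=0,
)

```text
time: 11.48
eef_pos: [0.4555, 0.0859, 0.1149]
tcp_rot: [0.707, 0.707, -0.0, -0.0]
contact_force: [1.0, 0.1, -0.4]
opening: 0.66
```

```bash
python3 - <<'E'
from h import *
st();wr('beef1','w6.png')
E
```

```text
t 11.47 tcp [0.4555 0.0859 0.1149] q [ 0.707  0.707 -0.    -0.   ] j [-0.03 -0.05  2.18 -0.    1.02 -0.03] F [ 1.   0.1 -0.4] op 0.66
beef1 0.94 c 0.4559 0.0864 r 0.0301 z 0.1209
beef1 0.83 c 0.5777 -0.0948 r 0.0223 z 0.0232
beef1 0.7 c 0.6579 -0.0028 r 0.029 z 0.0215
```

View pics/w6.png

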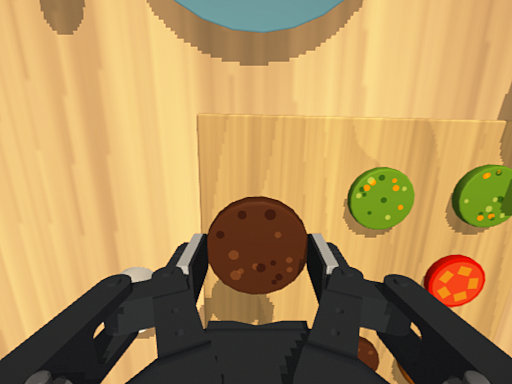

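Call:
jog_arm(
  commands="0 0.05 0.02 0 0 0; 0 0.1 0.02 0 0 0; -0.001 0.15 0.02 0 0 0; -0.001 0.2 0.01 0 0 0; -0.001 0.235 -0.01 0 0 0; -0.001 0.246 -0.03 0 0 0; -0.001 0.246 -0.055 0 0 0; -0.001 0.246 -0.055 0 0 0; -0.001 0.246 -0.055 0 0 0",
)

```text
time: 12.7
eef_pos: [0.455, 0.3318, 0.0601]
tcp_rot: [0.707, 0.707, -0.0, -0.0]
contact_force: [0.2, -0.2, -0.4]
opening: 0.658
```

```bash
python3 - <<'E'
from h import *
st();wr('beef1');wr('heel')
E
```

```text
t 12.7 tcp [0.455  0.3318 0.0601] q [ 0.707  0.707 -0.    -0.   ] j [ 0.45  0.25  1.97 -0.    0.93  0.45] F [ 0.2 -0.2 -0.4] op 0.658
beef1 0.72 c 0.4546 0.3322 r 0.0299 z 0.0661
beef1 0.7 c 0.5942 0.1587 r 0.0121 z 0.0033
beef1 0.56 c 0.6042 0.3266 r 0.0083 z 0.0585
heel 0.87 c 0.4555 0.336 r 0.0312 z 0.0183
```

Call:
jog_arm(
  commands="0 0 -0.02 0 0 0; 0 0 -0.031 0 0 0; 0 0 -0.035 0 0 0; 0 0 -0.035 0 0 0; 0 0 -0.035 0 0 0",
)

```text
time: 13.52
eef_pos: [0.455, 0.3319, 0.0251]
tcp_rot: [0.707, 0.707, -0.0, -0.0]
contact_force: [-0.0, 0.7, -1.1]
opening: 0.657
```

Call:
jog_arm(
  commands="0 0 -0.001 0 0 0; 0 0 -0.002 0 0 0; 0 0 -0.002 0 0 0",
)

```text
time: 13.9
eef_pos: [0.4552, 0.332, 0.0244]
tcp_rot: [0.707, 0.708, -0.0, 0.0]
contact_force: [-2.8, -1.3, 5.2]
opening: 0.658
```

Call:
jog_arm(
  commands="0 0 0.001 0 0 0; 0 0 0.001 0 0 0; 0 0 0.001 0 0 0; 0 0 0.03 0 0 0; 0 0 0.08 0 0 0; 0 -0.04 0.1 0 0 0; 0 -0.09 0.1 0 0 0; 0 -0.15 0.1 0 0 0; 0 -0.21 0.1 0 0 0; 0 -0.27 0.1 0 0 0; 0.002 -0.33 0.1 0 0 0; 0.005 -0.38 0.1 0 0 0; 0.008 -0.42 0.08 0 0 0; 0.008 -0.43 0.04 0 0 0; 0.008 -0.43 0.035 0 0 0; 0.008 -0.43 0.035 0 0 0",
  gripper=86,
)

```text
time: 15.9
eef_pos: [0.463, -0.0976, 0.0584]
tcp_rot: [0.707, 0.708, -0.0, -0.0]
contact_force: [-0.4, -0.5, 0.1]
opening: 0.862
```

```bash
python3 - <<'E'
from h import *
st();stack();wr('beef1','w7.png')
c=cam('top','t7.png');P=cloud(c)
for o in comps(c,P): print(*o)
E
```

```text
t 15.9 tcp [ 0.463  -0.0976  0.0584] q [ 0.707  0.708 -0.    -0.   ] j [-0.42  0.07  2.18  0.    0.89 -0.42] F [-0.4 -0.5  0.1] op 0.862
stack [('[0.4548 0.3283]', '0.0336', '456', '[80 47 31]', '[0.061 0.059]')]
beef1 0.85 c 0.4633 -0.0965 r 0.0298 z 0.0233
beef1 0.62 c 0.5622 -0.1046 r 0.0301 z 0.0232
[0.6688 0.087 ] 0.0248 386 [ 97 117  50] [0.059 0.057]
[ 0.6576 -0.004 ] 0.0231 356 [187  79  52] [0.056 0.056]
[ 0.6448 -0.1053] 0.0399 457 [144  87  44] [0.062 0.063]
[0.5697 0.0847] 0.0247 396 [107 127  55] [0.056 0.058]
[ 0.5728 -0.1069] 0.0248 212 [77 42 26] [0.043 0.058]
```

View pics/t7.png

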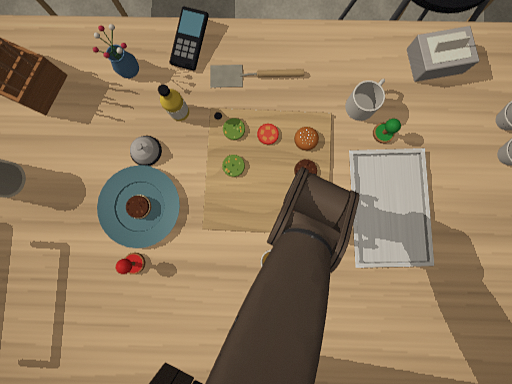

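```bash
cat >> h.py <<'E'
def stack(zt):
    c=cam('top');P=cloud(c); k=(np.hypot(P[...,0]-.456,P[...,1]-.332)<.06)&(abs(P[...,2]-zt)<.004)
    p=P[k];(x,y),r=cv2.minEnclosingCircle(p[:,:2].astype(np.float32)); print('stack top',p.mean(0).round(4),'enc',round(x,4),round(y,4),round(r,4))
E
python3 - <<'E'
from h import *
stack(.031)
E
```

```text
stack top [0.4543 0.33   0.0306] enc 0.4551 0.3305 0.0303
```

Call:
jog_arm(
  commands="0 0.001 -0.03 0 0 0; 0 0.001 -0.043 0 0 0; 0 0.001 -0.043 0 0 0; 0 0.001 -0.043 0 0 0",
)

```text
time: 16.65
eef_pos: [0.4637, -0.0973, 0.0161]
tcp_rot: [0.707, 0.708, 0.0, 0.001]
contact_force: [0.2, 0.8, 0.6]
opening: 0.856
```

Call:
jog_arm(
  commands="0 0 0 0 0 0; 0 0 0 0 0 0; 0 0 0 0 0 0; 0 0 0 0 0 0; 0 0 0.02 0 0 0; 0 0 0.06 0 0 0; 0 0 0.1 0 0 0; 0 0 0.1 0 0 0; 0 0 0.1 0 0 0",
  gripper=0,
)

```text
time: 17.77
eef_pos: [0.4626, -0.0969, 0.115]
tcp_rot: [0.707, 0.707, -0.0, -0.0]
contact_force: [0.2, -0.4, -0.1]
opening: 0.66
```

```bash
python3 - <<'E'
from h import *
st();wr('beef1','w8.png')
E
```

```text
t 17.77 tcp [ 0.4626 -0.0969  0.115 ] q [ 0.707  0.707 -0.    -0.   ] j [-0.42 -0.03  2.16  0.    1.02 -0.42] F [ 0.2 -0.4 -0.1] op 0.66
beef1 0.78 c 0.4624 -0.0961 r 0.03 z 0.1211
beef1 0.67 c 0.5627 -0.1051 r 0.03 z 0.0233
```

Call:
jog_arm(
  commands="0 0.05 0.03 0 0 0; 0 0.1 0.03 0 0 0; -0.001 0.15 0.03 0 0 0; -0.002 0.2 0.03 0 0 0; -0.003 0.25 0.03 0 0 0; -0.004 0.3 0.03 0 0 0; -0.006 0.35 0.02 0 0 0; -0.007 0.4 0 0 0 0; -0.0075 0.428 -0.03 0 0 0; -0.0075 0.428 -0.05 0 0 0; -0.0075 0.428 -0.05 0 0 0; -0.0075 0.428 -0.05 0 0 0",
)

```text
time: 19.38
eef_pos: [0.4561, 0.3301, 0.0657]
tcp_rot: [0.707, 0.707, 0.0, 0.0]
contact_force: [0.9, -0.5, -0.4]
opening: 0.658
```

```bash
python3 - <<'E'
from h import *
st();wr('beef1','w9.png')
E
```

```text
t 19.38 tcp [0.4561 0.3301 0.0657] q [0.707 0.707 0.    0.   ] j [ 0.45  0.24  1.97 -0.    0.94  0.45] F [ 0.9 -0.5 -0.4] op 0.658
beef1 0.92 c 0.456 0.3306 r 0.0301 z 0.0717
beef1 0.66 c 0.4544 0.3404 r 0.0283 z 0.0301
```

View pics/w9.png

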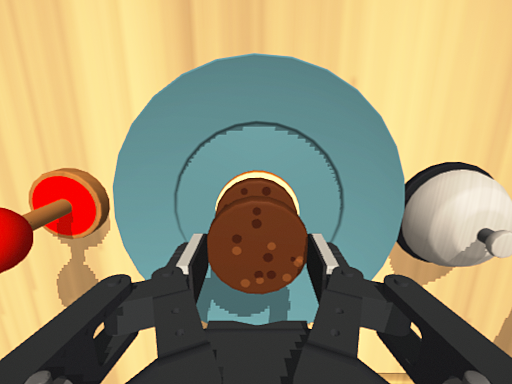

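Aligned over the stack. Lowering to TCP z ≈ 0.0355.

Call:
jog_arm(
  commands="-0.0005 0.0005 -0.015 0 0 0; -0.0005 0.0005 -0.025 0 0 0; -0.0005 0.0005 -0.029 0 0 0; -0.0005 0.0005 -0.0295 0 0 0; -0.0005 0.0005 -0.0295 0 0 0",
)

```text
time: 20.1
eef_pos: [0.455, 0.3314, 0.0363]
tcp_rot: [0.707, 0.708, -0.0, -0.0]
contact_force: [-2.5, -1.4, 4.8]
opening: 0.656
```

Call:
jog_arm(
  commands="0 0 0 0 0 0; 0 0 0 0 0 0; 0 0 0 0 0 0; 0 0 0.03 0 0 0; 0 0 0.08 0 0 0; 0.01 -0.04 0.1 0 0 0; 0.02 -0.09 0.1 0 0 0; 0.03 -0.15 0.1 0 0 0; 0.04 -0.21 0.1 0 0 0.18; 0.05 -0.27 0.1 0 0 0.36; 0.06 -0.33 0.1 0 0 0.54; 0.08 -0.38 0.08 0 0 0.7; 0.1 -0.42 0.06 0 0 0.785; 0.107 -0.436 0.03 0 0 0.785; 0.107 -0.436 0.03 0 0 0.785; 0.107 -0.436 0.03 0 0 0.785",
  gripper=86,
)

```text
time: 22.1
eef_pos: [0.562, -0.104, 0.0663]
tcp_rot: [0.382, 0.924, 0.0, 0.0]
contact_force: [0.8, -0.3, 0.4]
opening: 0.863
```

```bash
python3 - <<'E'
from h import *
st();stack(.043);wr('beef1','w10.png')
E
```

```text
t 22.1 tcp [ 0.562  -0.104   0.0663] q [0.382 0.924 0.    0.   ] j [-0.36  0.25  1.94  0.    0.94 -1.15] F [ 0.8 -0.3  0.4] op 0.863
stack top [0.4541 0.3299 0.0425] enc 0.4543 0.3301 0.03
beef1 0.87 c 0.5624 -0.1047 r 0.03 z 0.0233
```

View pics/w10.png

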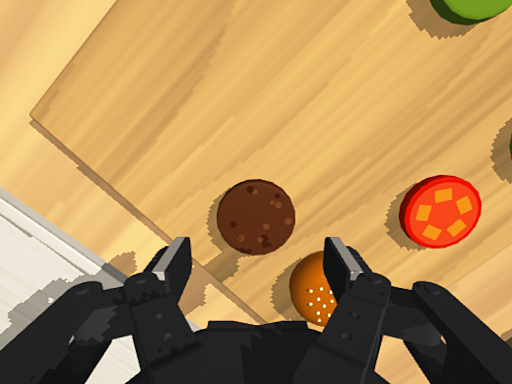

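Call:
jog_arm(
  commands="0 0 -0.03 0 0 0; 0 0 -0.05 0 0 0; 0 0 -0.0505 0 0 0; 0 0 -0.0505 0 0 0",
)

```text
time: 22.75
eef_pos: [0.5625, -0.1045, 0.016]
tcp_rot: [0.382, 0.924, 0.0, 0.0]
contact_force: [-0.6, 0.5, -0.2]
opening: 0.859
```

Call:
jog_arm(
  commands="0 0 0 0 0 0; 0 0 0 0 0 0; 0 0 0 0 0 0; 0 0 0 0 0 0; 0 0 0.02 0 0 0; 0 0 0.06 0 0 0; 0 0 0.1 0 0 0; 0 0.01 0.12 0 0 -0.15; 0 0.02 0.12 0 0 -0.3; 0 0.03 0.12 0 0 -0.45; 0 0.04 0.12 0 0 -0.6; 0 0.05 0.12 0 0 -0.75; 0 0.05 0.12 0 0 -0.785; 0 0.05 0.12 0 0 -0.785",
  gripper=0,
)

```text
time: 24.5
eef_pos: [0.5622, -0.0549, 0.1361]
tcp_rot: [0.706, 0.708, 0.0, 0.001]
contact_force: [0.9, 0.4, -0.2]
opening: 0.661
```

```bash
python3 - <<'E'
from h import *
st();wr('beef1','w11.png')
E
```

```text
t 24.5 tcp [ 0.5622 -0.0549  0.1361] q [0.706 0.708 0.    0.001] j [-0.28  0.14  1.93 -0.    1.07 -0.28] F [ 0.9  0.4 -0.2] op 0.661
beef1 0.62 c 0.562 -0.0546 r 0.03 z 0.1419
```

Call:
jog_arm(
  commands="-0.012 0.045 0.015 0 0 0; -0.025 0.095 0.015 0 0 0; -0.04 0.145 0.015 0 0 0; -0.055 0.195 0.015 0 0 0; -0.07 0.245 0.015 0 0 0; -0.085 0.295 0.01 0 0 0; -0.1 0.345 -0.01 0 0 0; -0.107 0.385 -0.03 0 0 0; -0.107 0.385 -0.06 0 0 0; -0.107 0.385 -0.06 0 0 0; -0.107 0.385 -0.06 0 0 0",
)

```text
time: 25.98
eef_pos: [0.4558, 0.3302, 0.0763]
tcp_rot: [0.707, 0.707, 0.0, 0.0]
contact_force: [0.9, -0.1, -1.0]
opening: 0.654
```

```bash
python3 - <<'E'
from h import *
st();wr('beef1','w12.png')
E
```

```text
t 25.98 tcp [0.4558 0.3302 0.0763] q [0.707 0.707 0.    0.   ] j [ 0.45  0.22  1.96 -0.    0.96  0.45] F [ 0.9 -0.1 -1. ] op 0.654
beef1 0.94 c 0.4546 0.3407 r 0.0284 z 0.0421
beef1 0.55 c 0.4559 0.3305 r 0.03 z 0.082
beef1 0.47 c 0.4553 0.3525 r 0.0216 z 0.0274
```

Call:
jog_arm(
  commands="-0.0005 0.0005 -0.015 0 0 0; -0.0005 0.0005 -0.024 0 0 0; -0.0005 0.0005 -0.0275 0 0 0; -0.0005 0.0005 -0.0275 0 0 0; -0.0005 0.0005 -0.0275 0 0 0",
)

```text
time: 26.7
eef_pos: [0.4544, 0.3308, 0.0484]
tcp_rot: [0.707, 0.708, -0.001, -0.0]
contact_force: [-2.4, -1.1, 5.3]
opening: 0.659
```

Call:
jog_arm(
  commands="0 0 0 0 0 0; 0 0 0 0 0 0; 0 0 0 0 0 0; 0 0 0.03 0 0 0; 0 0 0.08 0 0 0; 0.01 -0.05 0.1 0 0 0; 0.02 -0.1 0.1 0 0 0; 0.05 -0.15 0.1 0 0 0; 0.09 -0.19 0.1 0 0 0; 0.13 -0.23 0.1 0 0 0; 0.17 -0.28 0.07 0 0 0; 0.2 -0.32 0.04 0 0 0; 0.203 -0.334 0.015 0 0 0; 0.203 -0.334 0.015 0 0 0; 0.203 -0.334 0.015 0 0 0",
  gripper=86,
)

```text
time: 28.58
eef_pos: [0.6576, -0.0023, 0.0636]
tcp_rot: [0.707, 0.708, 0.0, 0.0]
contact_force: [-0.0, -0.7, -0.5]
opening: 0.862
```

```bash
python3 - <<'E'
from h import *
st();stack(.055);wr('tomato','w13.png')
E
```

```text
t 28.57 tcp [ 0.6576 -0.0023  0.0636] q [0.707 0.708 0.    0.   ] j [-0.16  0.42  1.73  0.    0.99 -0.16] F [-0.  -0.7 -0.5] op 0.862
stack top [0.4537 0.3288 0.0546] enc 0.4531 0.3294 0.0306
tomato 0.73 c 0.6589 -0.0032 r 0.0291 z 0.0217
```

View pics/w13.png

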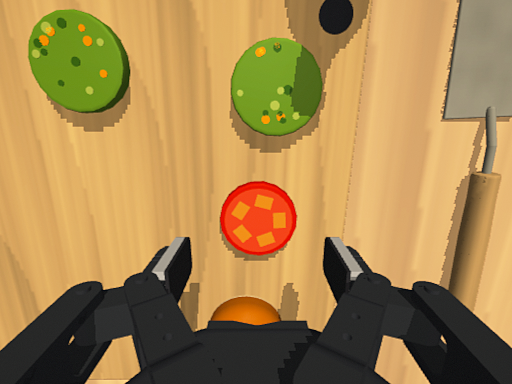

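Call:
jog_arm(
  commands="0.001 0 -0.03 0 0 0; 0.001 0 -0.048 0 0 0; 0.001 0 -0.048 0 0 0; 0.001 0 -0.048 0 0 0",
)

```text
time: 29.22
eef_pos: [0.6591, -0.0029, 0.0157]
tcp_rot: [0.707, 0.708, 0.0, 0.001]
contact_force: [-0.2, -0.4, -0.2]
opening: 0.859
```

Call:
jog_arm(
  commands="0 0 0 0 0 0; 0 0 0 0 0 0; 0 0 0 0 0 0; 0 0 0 0 0 0; 0 0 0.02 0 0 0; 0 0 0.06 0 0 0; 0 0 0.1 0 0 0; 0 0 0.12 0 0 0; 0 0 0.12 0 0 0",
  gripper=0,
)

```text
time: 30.35
eef_pos: [0.6596, -0.0032, 0.137]
tcp_rot: [0.707, 0.707, 0.001, 0.002]
contact_force: [0.6, 0.2, -1.0]
opening: 0.002
```

```bash
python3 - <<'E'
from h import *
st();wr('tomato','w14.png')
E
```

```text
t 30.35 tcp [ 0.6596 -0.0032  0.137 ] q [0.707 0.707 0.001 0.002] j [-0.16  0.34  1.69  0.    1.11 -0.16] F [ 0.6  0.2 -1. ] op 0.002
tomato 0.74 c 0.6751 -0.0032 r 0.0289 z 0.0217
```

```bash
python3 - <<'E'
from h import *
c=cam('wrist','w15.png');P=cloud(c);st()
# lowest finger points near TCP
s=get_state()['eef_pos'];k=(np.hypot(P[...,0]-s[0],P[...,1]-s[1])<.06)&(P[...,2]>.06)&(c['z_map']>0)
print(np.sort(P[k][:,2])[:20:4]); 
c=cam('top','t15.png');P=cloud(c)
for o in comps(c,P): print(*o)
E
```

```text
t 30.5 tcp [ 0.6572 -0.0029  0.1324] q [ 0.707  0.707 -0.001 -0.002] j [-0.16  0.34  1.7  -0.    1.11 -0.16] F [ 0.1 -0.3 -0.7] op -0.003
[0.13670983 0.13726515 0.13751495 0.13755953 0.13798394]
[ 0.6447 -0.1056] 0.0396 453 [150  91  47] [0.061 0.061]
```

View pics/w15.png

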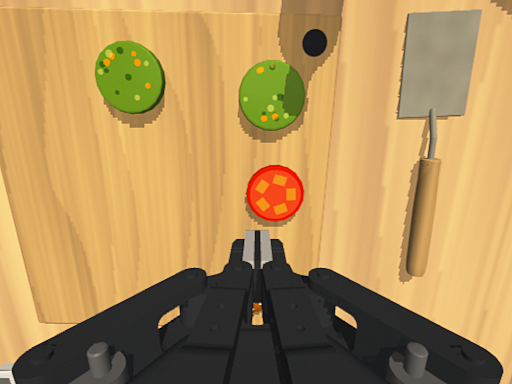

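Call:
jog_arm(
  commands="0.0165 0 0 0 0 0; 0.0165 0 0 0 0 0; 0.0165 0 -0.04 0 0 0; 0.0165 0 -0.08 0 0 0; 0.0165 0 -0.11 0 0 0; 0.0165 0 -0.1245 0 0 0; 0.0165 0 -0.1245 0 0 0; 0.0165 0 -0.1245 0 0 0",
  gripper=86,
)

```text
time: 31.55
eef_pos: [0.6761, -0.0032, 0.0119]
tcp_rot: [0.707, 0.707, 0.001, 0.001]
contact_force: [0.4, -0.2, -0.3]
opening: 0.859
```

Call:
jog_arm(
  commands="0 0 0 0 0 0; 0 0 0 0 0 0; 0 0 0 0 0 0; 0 0 0 0 0 0",
  gripper=0,
)

```text
time: 32.05
eef_pos: [0.6769, -0.0033, 0.013]
tcp_rot: [0.707, 0.707, 0.001, 0.002]
contact_force: [-0.1, 1.1, 6.6]
opening: 0.645
```

Call:
jog_arm(
  commands="0 0 0.02 0 0 0; 0 0 0.06 0 0 0; 0 0 0.1 0 0 0; 0 0 0.12 0 0 0; 0 0 0.12 0 0 0; 0 0 0.12 0 0 0",
)

```text
time: 32.8
eef_pos: [0.6738, -0.0029, 0.1283]
tcp_rot: [0.707, 0.707, -0.001, -0.001]
contact_force: [-0.2, -0.5, -0.5]
opening: 0.646
```

```bash
python3 - <<'E'
from h import *
st();wr('tomato','w16.png')
E
```

```text
t 32.8 tcp [ 0.6738 -0.0029  0.1283] q [ 0.707  0.707 -0.001 -0.001] j [-0.15  0.38  1.65 -0.    1.11 -0.16] F [-0.2 -0.5 -0.5] op 0.646
tomato 0.56 c 0.6733 -0.0031 r 0.0294 z 0.1369
```

Call:
jog_arm(
  commands="-0.04 0.03 0.02 0 0 0; -0.08 0.06 0.02 0 0 0; -0.12 0.09 0.02 0 0 0; -0.155 0.13 0.02 0 0 0; -0.185 0.17 0.02 0 0 0; -0.205 0.22 0.02 0 0 0; -0.215 0.27 0.01 0 0 0; -0.22 0.31 0 0 0 0; -0.2205 0.333 -0.02 0 0 0; -0.2205 0.333 -0.045 0 0 0; -0.2205 0.333 -0.045 0 0 0; -0.2205 0.333 -0.045 0 0 0",
)

```text
time: 34.4
eef_pos: [0.4546, 0.3297, 0.0853]
tcp_rot: [0.707, 0.707, -0.0, -0.0]
contact_force: [-0.5, 0.3, 0.9]
opening: 0.645
```

```bash
python3 - <<'E'
from h import *
st();wr('tomato','w17.png')
c=cam('scene','s17.png');a=cv2.imread('pics/s17.png')[50:200,220:400];cv2.imwrite('pics/s17z.png',cv2.resize(a,None,fx=4,fy=4))
E
```

```text
t 34.4 tcp [0.4546 0.3297 0.0853] q [ 0.707  0.707 -0.    -0.   ] j [ 0.45  0.21  1.96 -0.    0.97  0.45] F [-0.5  0.3  0.9] op 0.645
tomato 0.56 c 0.4543 0.3298 r 0.0292 z 0.0939
```

View pics/w17.png

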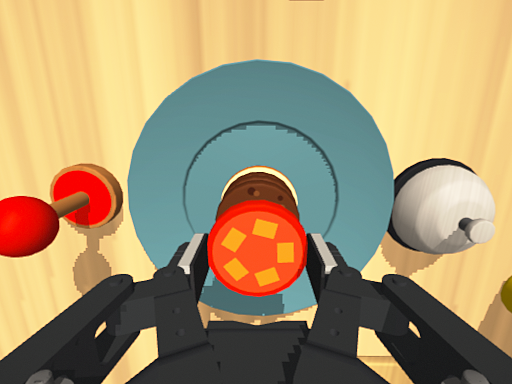

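View pics/s17z.png

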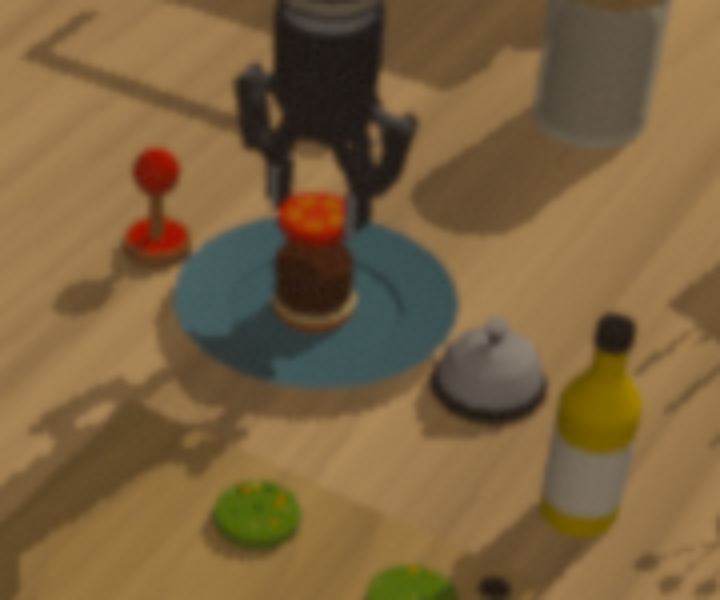

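Call:
jog_arm(
  commands="0.0005 0.0005 -0.015 0 0 0; 0.0005 0.0005 -0.023 0 0 0; 0.0005 0.0005 -0.0265 0 0 0; 0.0005 0.0005 -0.0275 0 0 0; 0.0005 0.0005 -0.0275 0 0 0; 0.0005 0.0005 -0.0275 0 0 0",
)

```text
time: 35.3
eef_pos: [0.4553, 0.3306, 0.0582]
tcp_rot: [0.707, 0.707, 0.0, 0.0]
contact_force: [-0.4, -0.3, 0.1]
opening: 0.648
```

Call:
jog_arm(
  commands="0 0 -0.001 0 0 0; 0 0 -0.002 0 0 0; 0 0 -0.002 0 0 0",
)

```text
time: 35.67
eef_pos: [0.4552, 0.3305, 0.0561]
tcp_rot: [0.707, 0.707, 0.0, 0.0]
contact_force: [0.5, 0.6, 0.4]
opening: 0.649
```

Call:
jog_arm(
  commands="0 0 -0.001 0 0 0; 0 0 -0.002 0 0 0; 0 0 -0.002 0 0 0",
)

```text
time: 36.05
eef_pos: [0.4554, 0.3306, 0.0559]
tcp_rot: [0.707, 0.708, -0.0, 0.0]
contact_force: [-4.8, -2.8, 10.7]
opening: 0.645
```

```bash
python3 - <<'E'
from h import *
st();wr('tomato','w18.png')
E
```

```text
t 36.05 tcp [0.4554 0.3306 0.0559] q [ 0.707  0.708 -0.     0.   ] j [ 0.45  0.25  1.97 -0.    0.92  0.45] F [-4.8 -2.8 10.7] op 0.645
tomato 0.6 c 0.4556 0.3307 r 0.0292 z 0.0647
```

Call:
jog_arm(
  commands="0 0 0.0015 0 0 0; 0 0 0.0015 0 0 0; 0 0 0.0015 0 0 0; 0 0 0.0015 0 0 0; 0 0 0.03 0 0 0; 0 0 0.07 0 0 0; 0.01 -0.05 0.1 0 0 0; 0.02 -0.1 0.1 0 0 0; 0.04 -0.15 0.1 0 0 0; 0.065 -0.2 0.1 0 0 0; 0.09 -0.25 0.1 0 0 0; 0.12 -0.3 0.1 0 0 0; 0.15 -0.35 0.1 0 0 0; 0.175 -0.4 0.07 0 0 0; 0.1895 -0.4355 0.03 0 0 0; 0.1895 -0.4355 0.0215 0 0 0; 0.1895 -0.4355 0.0215 0 0 0",
  gripper=88,
)

```text
time: 38.28
eef_pos: [0.6436, -0.1044, 0.0742]
tcp_rot: [0.707, 0.707, -0.0, -0.001]
contact_force: [0.0, -0.0, 0.7]
opening: 0.883
```

```bash
python3 - <<'E'
from h import *
st();stack(.065)
c=cam('wrist','w19.png');P=cloud(c)
for d in cut_out('wrist','crown')[:2]:
    p=P[d['pixels']&(c['z_map']>0)&(P[...,2]<.045)]; print(d['conf'],d['box'],p[:,2].max(),cv2.minEnclosingCircle(p[:,:2].astype(np.float32)))
    t=p[p[:,2]>np.percentile(p[:,2],99)-.002]; print(t.mean(0))
c=cam('top','t19.png')
E
```

```text
t 38.27 tcp [ 0.6436 -0.1044  0.0742] q [ 0.707  0.707 -0.    -0.001] j [-0.32  0.4   1.74  0.    1.01 -0.32] F [ 0.  -0.   0.7] op 0.883
stack top [0.4547 0.3287 0.0648] enc 0.4546 0.3289 0.0291
0.72 [262.1, 214.3, 80.1, 83.7] 0.03979173704283257 ((0.6483403444290161, -0.1051097959280014), 0.031428903341293335)
[ 0.64809716 -0.1052539   0.03731369]
```

View pics/w19.png

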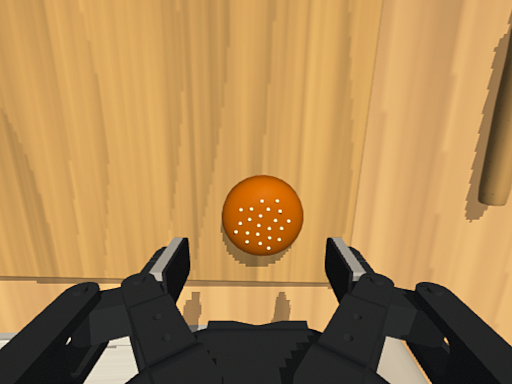

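View pics/t19.png

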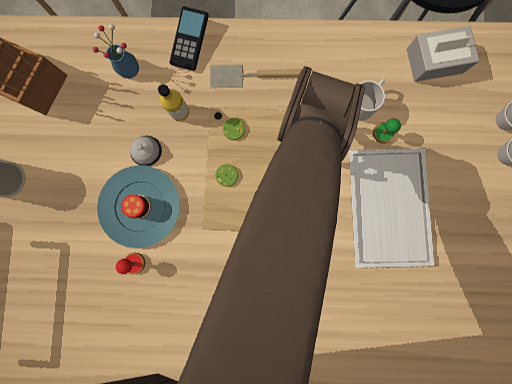

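Call:
jog_arm(
  commands="0.003 0 -0.03 0 0 0; 0.003 0 -0.055 0 0 0; 0.003 0 -0.066 0 0 0; 0.003 0 -0.066 0 0 0; 0.003 0 -0.066 0 0 0",
)

```text
time: 39.1
eef_pos: [0.6486, -0.1052, 0.011]
tcp_rot: [0.707, 0.708, 0.001, 0.001]
contact_force: [-0.3, -1.0, 0.6]
opening: 0.879
```

Call:
jog_arm(
  commands="0 0 0 0 0 0; 0 0 0 0 0 0; 0 0 0 0 0 0; 0 0 0 0 0 0; 0 0 0.02 0 0 0; 0 0 0.06 0 0 0; 0 0 0.1 0 0 0; 0 0 0.14 0 0 0; 0 0 0.14 0 0 0; 0 0 0.14 0 0 0",
  gripper=0,
)

```text
time: 40.35
eef_pos: [0.6469, -0.1049, 0.149]
tcp_rot: [0.707, 0.707, -0.0, -0.0]
contact_force: [-0.3, 0.2, -0.8]
opening: 0.719
```

```bash
cat >> h.py <<'E'
def crown(f=None,lo=.06,hi=.3):
    st();c=cam('wrist',f);P=cloud(c)
    for d in cut_out('wrist','crown')[:1]:
        p=P[d['pixels']&(c['z_map']>0)&(P[...,2]<hi)&(P[...,2]>lo)]; print('crown',d['conf'],'zmax',np.percentile(p[:,2],99.5),cv2.minEnclosingCircle(p[p[:,2]>np.percentile(p[:,2],97)-.02][:,:2].astype(np.float32)))
        t=p[p[:,2]>np.percentile(p[:,2],99)-.002]; print('apex',t.mean(0))
E
python3 -c "
from h import *
crown('w20.png')"
```

```text
t 40.35 tcp [ 0.6469 -0.1049  0.149 ] q [ 0.707  0.707 -0.    -0.   ] j [-0.32  0.32  1.69 -0.    1.13 -0.32] F [-0.3  0.2 -0.8] op 0.719
crown 0.67 zmax 0.1761699695666687 ((0.646523118019104, -0.10384999960660934), 0.031369369477033615)
apex [ 0.64644176 -0.10466967  0.17467567]
```

View pics/w20.png

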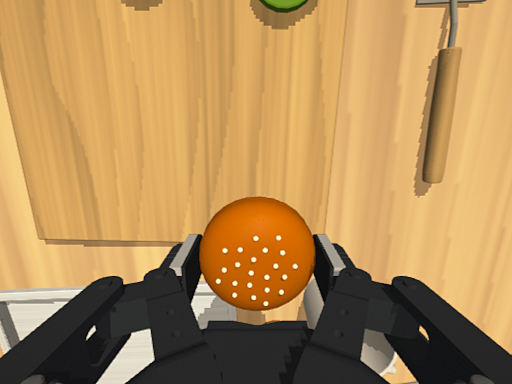

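Call:
jog_arm(
  commands="-0.02 0.045 0 0 0 0; -0.045 0.09 0 0 0 0; -0.07 0.135 0 0 0 0; -0.095 0.18 0 0 0 0; -0.12 0.225 0 0 0 0; -0.145 0.27 0 0 0 0; -0.165 0.315 0 0 0 0; -0.18 0.365 0 0 0 0; -0.19 0.41 -0.01 0 0 0; -0.193 0.4345 -0.03 0 0 0; -0.193 0.4345 -0.05 0 0 0; -0.193 0.4345 -0.05 0 0 0; -0.193 0.4345 -0.05 0 0 0",
)

```text
time: 42.08
eef_pos: [0.4545, 0.3291, 0.0991]
tcp_rot: [0.707, 0.707, -0.0, -0.0]
contact_force: [-0.4, 0.1, 0.1]
opening: 0.718
```

```bash
python3 -c "
from h import *
crown('w21.png')
wr('tomato')"
```

```text
t 42.08 tcp [0.4545 0.3291 0.0991] q [ 0.707  0.707 -0.    -0.   ] j [ 0.45  0.19  1.96 -0.    1.    0.45] F [-0.4  0.1  0.1] op 0.718
crown 0.84 zmax 0.1263528583697715 ((0.4542832672595978, 0.3298409581184387), 0.03131133317947388)
apex [0.45412043 0.32935494 0.12483206]
tomato 0.59 c 0.4551 0.3425 r 0.0258 z 0.0643
```

View pics/w21.png

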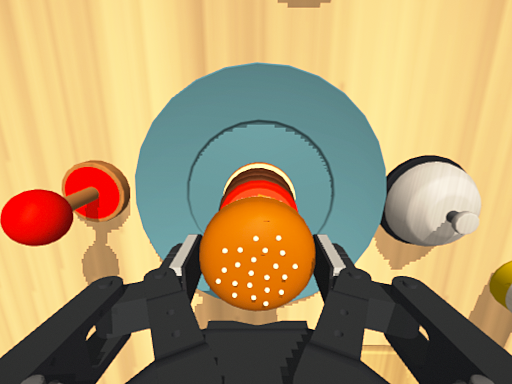

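Call:
jog_arm(
  commands="0.001 0.001 -0.015 0 0 0; 0.001 0.001 -0.028 0 0 0; 0.001 0.001 -0.033 0 0 0; 0.001 0.001 -0.0345 0 0 0; 0.001 0.001 -0.0345 0 0 0; 0.001 0.001 -0.0345 0 0 0",
)

```text
time: 43.02
eef_pos: [0.4556, 0.3305, 0.0648]
tcp_rot: [0.707, 0.707, 0.0, 0.0]
contact_force: [0.2, -0.1, 0.0]
opening: 0.72
```

Call:
jog_arm(
  commands="0 0 -0.001 0 0 0; 0 0 -0.0015 0 0 0; 0 0 -0.0015 0 0 0",
)

```text
time: 43.4
eef_pos: [0.4558, 0.3306, 0.0645]
tcp_rot: [0.707, 0.707, -0.0, 0.0]
contact_force: [-2.8, -1.6, 5.3]
opening: 0.724
```

Call:
jog_arm(
  commands="0 0 0.001 0 0 0; 0 0 0.001 0 0 0; 0 0 0.001 0 0 0; 0 0 0.001 0 0 0; 0 0 0.02 0 0 0; 0 0 0.06 0 0 0; 0 0 0.11 0 0 0; 0.01 -0.05 0.12 0 0 0; 0.02 -0.1 0.12 0 0 0; 0.02 -0.15 0.12 0 0 0; 0.02 -0.2 0.12 0 0 0; 0.02 -0.26 0.12 0 0 0; 0.02 -0.32 0.12 0 0 0; 0.02 -0.38 0.12 0 0 0; 0.02 -0.38 0.12 0 0 0; 0.02 -0.38 0.12 0 0 0",
  gripper=88,
)

```text
time: 45.4
eef_pos: [0.4757, -0.0495, 0.1843]
tcp_rot: [0.707, 0.707, 0.0, 0.0]
contact_force: [-0.1, -0.5, -0.9]
opening: 0.88
```

```bash
python3 - <<'E'
from h import *
st()
c=cam('top','t22.png');P=cloud(c)
for o in comps(c,P): print(*o)
stack(.088)
k=(np.hypot(P[...,0]-.456,P[...,1]-.332)<.06)&(P[...,2]>.068); p=P[k];print(cv2.minEnclosingCircle(p[:,:2].astype(np.float32)),p[:,2].max())
c=cam('scene','s22.png');a=cv2.imread('pics/s22.png')[70:190,230:390];cv2.imwrite('pics/s22z.png',cv2.resize(a,None,fx=4,fy=4))
E
```

```text
t 45.4 tcp [ 0.4757 -0.0495  0.1843] q [0.707 0.707 0.    0.   ] j [-0.32 -0.11  2.09  0.    1.16 -0.32] F [-0.1 -0.5 -0.9] op 0.88
[0.6688 0.087 ] 0.0248 384 [ 99 118  50] [0.059 0.056]
[0.5432 0.1017] 0.0247 399 [109 128  56] [0.057 0.058]
stack top [0.4551 0.3269 0.0883] enc 0.4549 0.3274 0.0301
((0.45523926615715027, 0.3279087543487549), 0.032130200415849686) 0.09485583483888517
```

View pics/t22.png

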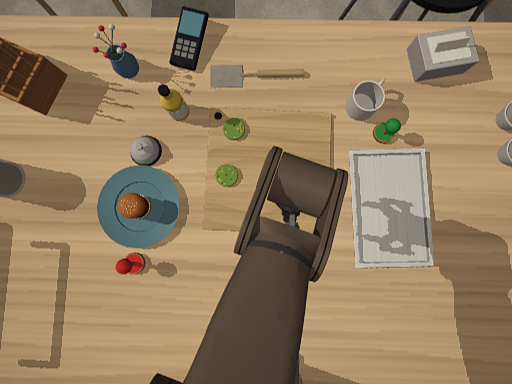

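View pics/s22z.png

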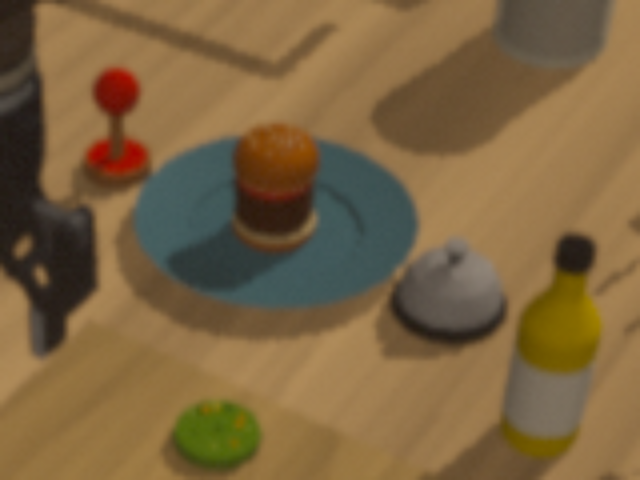

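Call:
jog_arm(
  commands="0.02 0.04 -0.02 0 0 0; 0.04 0.09 -0.05 0 0 0; 0.06 0.14 -0.09 0 0 0; 0.067 0.1515 -0.12 0 0 0; 0.067 0.1515 -0.12 0 0 0; 0.067 0.1515 -0.12 0 0 0",
)

```text
time: 46.3
eef_pos: [0.5429, 0.1024, 0.0643]
tcp_rot: [0.706, 0.708, 0.0, 0.0]
contact_force: [0.9, -0.3, 0.3]
opening: 0.883
```

```bash
python3 -c "
from h import *
st();wr('veg1','w23.png')"
```

```text
t 46.3 tcp [0.5429 0.1024 0.0643] q [0.706 0.708 0.    0.   ] j [ 0.    0.22  1.99 -0.    0.93  0.  ] F [ 0.9 -0.3  0.3] op 0.883
veg1 0.91 c 0.6695 0.0887 r 0.0299 z 0.0232
veg1 0.55 c 0.5445 0.1033 r 0.0299 z 0.0233
```

Call:
jog_arm(
  commands="0.001 0.001 -0.03 0 0 0; 0.001 0.001 -0.048 0 0 0; 0.001 0.001 -0.051 0 0 0; 0.001 0.001 -0.051 0 0 0",
)

```text
time: 46.9
eef_pos: [0.5439, 0.1027, 0.0128]
tcp_rot: [0.707, 0.707, 0.0, 0.0]
contact_force: [-0.1, 0.6, 0.1]
opening: 0.882
```

Call:
jog_arm(
  commands="0 0 0 0 0 0; 0 0 0 0 0 0; 0 0 0 0 0 0; 0 0 0 0 0 0; 0 0 0.02 0 0 0; 0 0 0.06 0 0 0; 0 0 0.1 0 0 0; 0 0 0.1 0 0 0; 0 0 0.1 0 0 0",
  gripper=0,
)

```text
time: 48.02
eef_pos: [0.5429, 0.103, 0.1122]
tcp_rot: [0.707, 0.707, -0.0, -0.0]
contact_force: [0.2, 0.0, -0.5]
opening: 0.67
```

```bash
python3 -c "
from h import *
st();wr('veg1','w24.png')"
```

```text
t 48.02 tcp [0.5429 0.103  0.1122] q [ 0.707  0.707 -0.    -0.   ] j [0.   0.15 1.97 0.   1.02 0.  ] F [ 0.2  0.  -0.5] op 0.67
veg1 0.73 c 0.6698 0.0885 r 0.03 z 0.0232
veg1 0.61 c 0.5427 0.1033 r 0.0301 z 0.1213
```

Call:
jog_arm(
  commands="0 -0.05 0.03 0 0 0; -0.002 -0.1 0.03 0 0 0; -0.004 -0.15 0.03 0 0 0; -0.006 -0.2 0.03 0 0 0; -0.008 -0.25 0.03 0 0 0; -0.01 -0.3 0.03 0 0 0; -0.012 -0.35 0.02 0 0 0; -0.015 -0.4 0 0 0 0; -0.016 -0.429 -0.03 0 0 0; -0.016 -0.429 -0.062 0 0 0; -0.016 -0.429 -0.062 0 0 0; -0.016 -0.429 -0.062 0 0 0",
)

```text
time: 49.62
eef_pos: [0.5276, -0.3257, 0.0504]
tcp_rot: [0.707, 0.708, -0.0, -0.0]
contact_force: [0.4, -0.1, -0.0]
opening: 0.669
```

```bash
python3 -c "
from h import *
st();wr('veg1','w25.png')"
```

```text
t 49.62 tcp [ 0.5276 -0.3257  0.0504] q [ 0.707  0.708 -0.    -0.   ] j [-0.72  0.37  1.83  0.    0.94 -0.72] F [ 0.4 -0.1 -0. ] op 0.669
veg1 0.79 c 0.5273 -0.3253 r 0.0301 z 0.0595
```

View pics/w25.png

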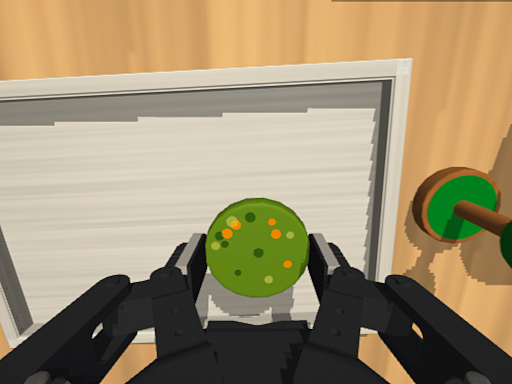

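Call:
jog_arm(
  commands="0 -0.001 -0.025 0 0 0; 0 -0.001 -0.038 0 0 0; 0 -0.001 -0.042 0 0 0; 0 -0.001 -0.0425 0 0 0; 0 -0.001 -0.0425 0 0 0",
)

```text
time: 50.35
eef_pos: [0.528, -0.3274, 0.0087]
tcp_rot: [0.707, 0.707, 0.0, 0.001]
contact_force: [0.6, -0.5, 0.1]
opening: 0.668
```

Call:
jog_arm(
  commands="0 0 -0.001 0 0 0; 0 0 -0.001 0 0 0",
)

```text
time: 50.6
eef_pos: [0.5276, -0.3272, 0.0071]
tcp_rot: [0.707, 0.707, 0.0, 0.0]
contact_force: [0.9, 0.3, -0.1]
opening: 0.672
```

Call:
jog_arm(
  commands="0 0 -0.001 0 0 0; 0 0 -0.001 0 0 0",
)

```text
time: 50.85
eef_pos: [0.5277, -0.3272, 0.0062]
tcp_rot: [0.707, 0.707, 0.0, 0.0]
contact_force: [-0.6, -0.2, 2.4]
opening: 0.667
```

Call:
jog_arm(
  commands="0 0 0 0 0 0; 0 0 0 0 0 0; 0 0 0 0 0 0; 0 0 0.03 0 0 0; 0 0.02 0.08 0 0 0; 0 0.07 0.12 0 0 0; 0 0.12 0.13 0 0 0; 0.02 0.17 0.13 0 0 0; 0.04 0.22 0.13 0 0 0; 0.06 0.27 0.13 0 0 0; 0.09 0.32 0.13 0 0 0; 0.12 0.37 0.11 0 0 0; 0.141 0.415 0.08 0 0 0; 0.142 0.415 0.05 0 0 0; 0.142 0.415 0.05 0 0 0; 0.142 0.415 0.05 0 0 0",
  gripper=88,
)

```text
time: 52.85
eef_pos: [0.67, 0.0874, 0.0568]
tcp_rot: [0.707, 0.707, 0.0, 0.0]
contact_force: [-0.4, 0.3, 1.4]
opening: 0.882
```

```bash
python3 -c "
from h import *
st();wr('veg1','w26.png')
c=cam('top','t26.png');P=cloud(c)
for o in comps(c,P,lo=.011,hi=.05,xr=(.36,.59),yr=(-.40,-.26)): print(*o)
"
```

```text
t 52.85 tcp [0.67   0.0874 0.0568] q [0.707 0.707 0.    0.   ] j [-0.02  0.47  1.68 -0.    0.99 -0.02] F [-0.4  0.3  1.4] op 0.882
veg1 0.75 c 0.6704 0.0885 r 0.0299 z 0.0233
[ 0.5275 -0.3264] 0.0169 408 [80 96 42] [0.058 0.058]
```

View pics/t26.png

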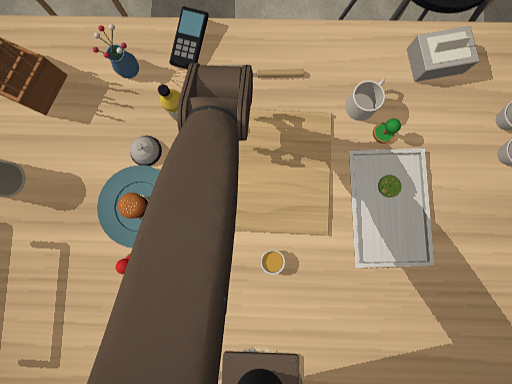

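Call:
jog_arm(
  commands="0 0.0005 -0.03 0 0 0; 0 0.0005 -0.0425 0 0 0; 0 0.0005 -0.0435 0 0 0; 0 0.0005 -0.0435 0 0 0",
)

```text
time: 53.5
eef_pos: [0.6702, 0.0883, 0.0133]
tcp_rot: [0.707, 0.707, 0.001, 0.001]
contact_force: [-0.6, -0.1, -0.8]
opening: 0.884
```

Call:
jog_arm(
  commands="0 0 0 0 0 0; 0 0 0 0 0 0; 0 0 0 0 0 0; 0 0 0 0 0 0; 0 0 0.02 0 0 0; 0 0 0.06 0 0 0; 0 0 0.1 0 0 0; 0 0 0.1 0 0 0; 0 0 0.1 0 0 0",
  gripper=0,
)

```text
time: 54.62
eef_pos: [0.6689, 0.0885, 0.1119]
tcp_rot: [0.707, 0.707, -0.0, -0.0]
contact_force: [0.0, 0.4, -1.2]
opening: 0.671
```

```bash
python3 -c "
from h import *
st();wr('veg1','w27.png')"
```

```text
t 54.62 tcp [0.6689 0.0885 0.1119] q [ 0.707  0.707 -0.    -0.   ] j [-0.02  0.4   1.66 -0.    1.08 -0.02] F [ 0.   0.4 -1.2] op 0.671
veg1 0.72 c 0.6685 0.0887 r 0.03 z 0.1209
```

Call:
jog_arm(
  commands="-0.03 -0.04 0.03 0 0 0; -0.06 -0.08 0.03 0 0 0; -0.09 -0.12 0.03 0 0 0; -0.12 -0.16 0.03 0 0 0; -0.15 -0.2 0.03 0 0 0; -0.18 -0.24 0.03 0 0 0; -0.205 -0.285 0.03 0 0 0; -0.225 -0.33 0.03 0 0 0; -0.24 -0.375 0.02 0 0 0; -0.25 -0.41 0 0 0 0; -0.252 -0.4205 -0.03 0 0 0; -0.252 -0.4205 -0.062 0 0 0; -0.252 -0.4205 -0.062 0 0 0; -0.252 -0.4205 -0.062 0 0 0",
)

```text
time: 56.48
eef_pos: [0.4177, -0.332, 0.0505]
tcp_rot: [0.707, 0.708, 0.0, -0.0]
contact_force: [-0.3, 0.5, -1.1]
opening: 0.664
```

```bash
python3 -c "
from h import *
st();wr('veg1','w28.png')"
```

```text
t 56.48 tcp [ 0.4177 -0.332   0.0505] q [ 0.707  0.708  0.    -0.   ] j [-0.86  0.21  2.04  0.    0.9  -0.86] F [-0.3  0.5 -1.1] op 0.664
veg1 0.81 c 0.5274 -0.3269 r 0.0303 z 0.0152
veg1 0.59 c 0.4173 -0.3316 r 0.0299 z 0.0595
```

View pics/w28.png

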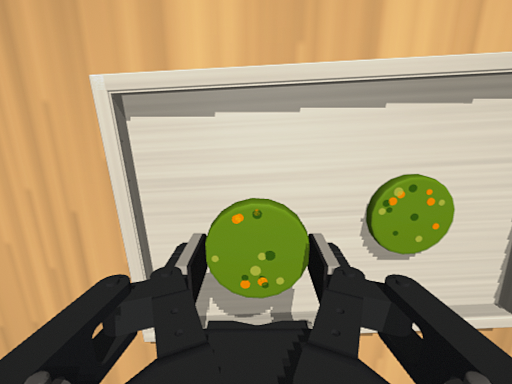

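Call:
jog_arm(
  commands="0 -0.0005 -0.025 0 0 0; 0 -0.0005 -0.038 0 0 0; 0 -0.0005 -0.0435 0 0 0; 0 -0.0005 -0.0445 0 0 0; 0 -0.0005 -0.0445 0 0 0",
)

```text
time: 57.2
eef_pos: [0.4179, -0.3329, 0.0064]
tcp_rot: [0.707, 0.707, -0.0, 0.001]
contact_force: [-0.5, -0.3, -0.7]
opening: 0.67
```

Call:
jog_arm(
  commands="0 0 0 0 0 0; 0 0 0 0 0 0; 0 0 0 0 0 0; 0 0 0.03 0 0 0; 0 0 0.08 0 0 0; 0.02 0.04 0.13 0 0 0; 0.05 0.08 0.18 0 0 0; 0.07 0.13 0.2 0 0 0; 0.09 0.18 0.2 0 0 0; 0.1 0.23 0.2 0 0 0; 0.11 0.28 0.2 0 0 0; 0.12 0.33 0.2 0 0 0; 0.12 0.33 0.2 0 0 0; 0.12 0.33 0.2 0 0 0",
  gripper=88,
)

```text
time: 58.95
eef_pos: [0.5374, -0.0028, 0.2057]
tcp_rot: [0.707, 0.708, -0.0, 0.0]
contact_force: [1.1, 0.7, -0.8]
opening: 0.882
```

```bash
python3 - <<'E'
from h import *
st()
c=cam('top','t29.png');P=cloud(c)
for o in comps(c,P,lo=.011,hi=.05,xr=(.34,.61),yr=(-.40,-.26)): print(*o)
stack(.088)
k=(np.hypot(P[...,0]-.603,P[...,1]-.325)<.045)&(P[...,2]>.054); print('plunger',P[k].mean(0),P[k].max(0),k.sum())
def plane(uv,z,c):
    d=np.stack([(uv[:,0]-c['cx'])/c['fx'],(uv[:,1]-c['cy'])/c['fy'],np.ones(len(uv))],-1)@c['R']; o=-c['R'].T@c['t']
    return o[:2]+d[:,:2]*((z-o[2])/d[:,2])[:,None]
m=cut_out('top','plate')[0]['pixels'].astype(np.uint8)
m=cv2.morphologyEx(m,cv2.MORPH_OPEN,np.ones((3,3),np.uint8))
ct=max(cv2.findContours(m,0,1)[0],key=cv2.contourArea)
w=plane(cv2.convexHull(ct)[:,0].astype(float),.018,c);print('plate',cv2.minEnclosingCircle(w.astype(np.float32)))
E
```

```text
t 58.95 tcp [ 0.5374 -0.0028  0.2057] q [ 0.707  0.708 -0.     0.   ] j [-0.19  0.01  1.94 -0.    1.2  -0.2 ] F [ 1.1  0.7 -0.8] op 0.882
[ 0.5273 -0.3265] 0.0169 412 [ 84 101  44] [0.058 0.06 ]
[ 0.4181 -0.333 ] 0.0168 426 [ 96 115  51] [0.057 0.059]
stack top [0.4546 0.3269 0.0883] enc 0.455 0.3279 0.0297
plunger [0.60644241 0.32534048 0.05997472] [0.6135773  0.33370273 0.06381756] 37
plate ((0.4569360017776489, 0.33161666989326477), 0.1108551025390625)
```

View pics/t29.png

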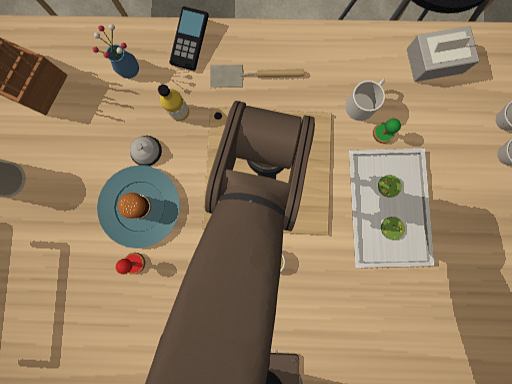

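Call:
jog_arm(
  commands="0.01 0.05 0 0 0 0; 0.02 0.1 0 0 0 0; 0.03 0.15 0 0 0 0; 0.045 0.2 0 0 0 0; 0.055 0.25 0 0 0 0; 0.065 0.3 -0.01 0 0 0; 0.067 0.329 -0.04 0 0 0; 0.067 0.329 -0.08 0 0 0; 0.067 0.329 -0.08 0 0 0; 0.067 0.329 -0.08 0 0 0",
  gripper=0,
)

```text
time: 60.35
eef_pos: [0.6057, 0.3256, 0.1272]
tcp_rot: [0.707, 0.707, 0.001, 0.0]
contact_force: [-0.2, -0.4, 0.4]
opening: -0.002
```

```bash
python3 - <<'E'
from h import *
st()
c=cam('wrist','w30.png');P=cloud(c)
s=get_state()['eef_pos']
k=(np.hypot(P[...,0]-.605,P[...,1]-.326)<.03)&(P[...,2]>.0555)&(P[...,2]<.066)&(c['z_map']>0); print(k.sum(),P[k].mean(0) if k.any() else '',cv2.minEnclosingCircle(P[k][:,:2].astype(np.float32)) if k.any() else '')
E
```

```text
t 60.35 tcp [0.6057 0.3256 0.1272] q [0.707 0.707 0.001 0.   ] j [ 0.35  0.41  1.62 -0.    1.11  0.35] F [-0.2 -0.4  0.4] op -0.002
339 [0.60787417 0.32780538 0.05919649] ((0.6080412268638611, 0.3272888958454132), 0.008816496469080448)
```

View pics/w30.png

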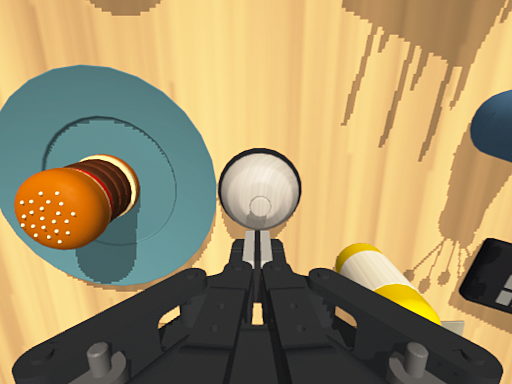

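Call:
jog_arm(
  commands="0.0025 0.001 -0.03 0 0 0; 0.0025 0.001 -0.05 0 0 0; 0.0025 0.001 -0.06 0 0 0; 0.0025 0.001 -0.064 0 0 0; 0.0025 0.001 -0.068 0 0 0; 0.0025 0.001 -0.0705 0 0 0; 0.0025 0.001 -0.0705 0 0 0; 0.0025 0.001 -0.0705 0 0 0",
)

```text
time: 61.4
eef_pos: [0.6075, 0.3276, 0.0562]
tcp_rot: [0.707, 0.707, 0.001, 0.0]
contact_force: [-1.4, -0.9, 3.0]
opening: 0.001
```

Call:
jog_arm(
  commands="0 0 -0.0015 0 0 0; 0 0 -0.0025 0 0 0; 0 0 -0.0025 0 0 0; 0 0 -0.0025 0 0 0",
)

```text
time: 61.9
eef_pos: [0.6076, 0.3276, 0.055]
tcp_rot: [0.707, 0.708, 0.0, 0.0]
contact_force: [-2.8, -1.6, 9.3]
opening: 0.0
```

```bash
python3 - <<'E'
from h import *
st()
E
```

```text
t 61.9 tcp [0.6076 0.3276 0.055 ] q [0.707 0.708 0.    0.   ] j [ 0.35  0.5   1.64 -0.    1.    0.35] F [-2.8 -1.6  9.3] op 0.0
```

Force of 9.3 N at z = 0.055 means the plunger is fully down, so the bell has rung. Backing off for the final check.

Call:
jog_arm(
  commands="0 0 0.02 0 0 0; 0 0 0.06 0 0 0; 0 0 0.11 0 0 0; 0 0 0.15 0 0 0; -0.02 -0.05 0.15 0 0 0; -0.04 -0.1 0.15 0 0 0; -0.06 -0.15 0.15 0 0 0; -0.08 -0.2 0.15 0 0 0; -0.09 -0.25 0.15 0 0 0; -0.1 -0.3 0.15 0 0 0; -0.1 -0.33 0.15 0 0 0; -0.1 -0.33 0.15 0 0 0; -0.1 -0.33 0.15 0 0 0",
)

```text
time: 63.52
eef_pos: [0.507, -0.0021, 0.2029]
tcp_rot: [0.707, 0.707, 0.0, -0.0]
contact_force: [0.5, 1.2, 0.3]
opening: -0.002
```

```bash
python3 - <<'E'
from h import *
st()
c=cam('top','t31.png');P=cloud(c)
for o in comps(c,P,lo=.011,hi=.05,xr=(.34,.61),yr=(-.40,-.26)): print(*o)
stack(.088)
x,y,z=P[...,0],P[...,1],P[...,2]
for nme,cx,cy in [('red',.31,.33),('green',.67,-.31),('bell',.6,.31),('sauce',.72,.24),('mug',.75,-.26)]:
    k=(np.hypot(x-cx,y-cy)<.06)&(z>.02)&(c['z_map']>0); p=P[k]; t=p[p[:,2]>p[:,2].max()-.006]; print(nme,p[:,2].max().round(3),t[:,:2].mean(0).round(4))
c=cam('scene','s31.png');a=cv2.imread('pics/s31.png')
b=cv2.resize(a[70:190,230:390],None,fx=4,fy=4);cv2.imwrite('pics/s31z.png',b)
E
```

```text
t 63.52 tcp [ 0.507  -0.0021  0.2029] q [ 0.707  0.707  0.    -0.   ] j [-0.2  -0.06  2.01  0.    1.19 -0.21] F [0.5 1.2 0.3] op -0.002
[ 0.5274 -0.3267] 0.0167 410 [104 124  54] [0.058 0.06 ]
[ 0.4181 -0.333 ] 0.0169 428 [81 98 43] [0.057 0.059]
stack top [0.4549 0.3266 0.0885] enc 0.4546 0.3278 0.0299
red 0.095 [0.3079 0.3352]
green 0.097 [ 0.6713 -0.3143]
bell 0.063 [0.6068 0.3255]
sauce 0.168 [0.7179 0.2389]
mug 0.09 [ 0.7445 -0.2512]
```

View pics/s31.png

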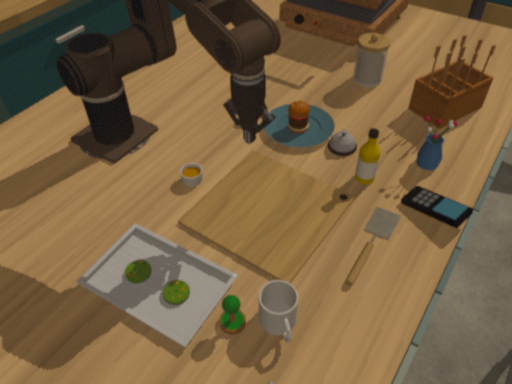

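View pics/s31z.png

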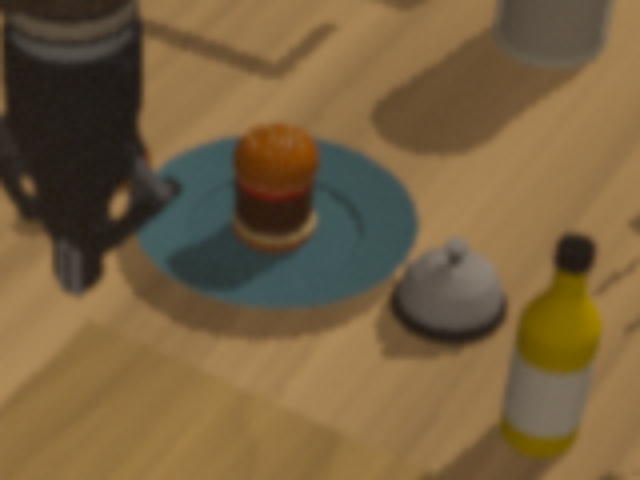

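```bash
python3 -c "
from plant import ctrl
print(ctrl.sign_off())"
```

```text
the job is handed in; nothing more can be done
None
```

The slider is complete and the job is handed in, at about 64 s of the 210 s allowed; no verdict was reported. The red marker stood by the plate, so I stacked the heel, three beef patties, tomato and crown in the middle of the plate. I then laid the two vegetable patties flat in the pan and rang the bell last.

**Two things went differently on the way:**
- **Tomato:** it slipped out of the first grasp, which was too high. I picked it up again lower down.
- **Vegetable patty:** one got knocked about 3 cm aside on the board. I found it again with the cameras before picking it.

**Last checks:**
- **Slider:** it stands upright with its layers even. The wrist and top cameras disagreed by about 2–3 mm on how well it is centred: the wrist camera put it within about 2 mm of the plate's centre, the top camera about 4 mm off.
- **Pan:** the vegetable patties lie flat on the pan's middle line to within about 1 mm, with a gap of about 50 mm between them.
- **Bell:** I inferred the ring from the force. It rose to 9.3 N with the fingers at 55 mm height, which means the plunger was fully down; its travel was not read directly.
- **Everything else:** the markers, sauce and mug are where they were to within about 2 mm, which is the camera error. The robot is touching nothing.

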